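Put the check weights back into their cases

TASK

The scales have been checked, so put the four check weights away, each into the pocket of its own case base: the steel weights belong in the black plastic bases and the brass weights in the wooden ones, large weight in the large base and small weight in the small base. Keep the weights upright and lower them in gently until each stands flat on the felt; leave the bases and everything else where they stand.

Things in the scene. Friction and masses are not known exactly. Their poses are not given: they have to be found in the camera images.
- steel_large: Large silver-grey steel check weight: upright cylinder with a knob on top, 38 mm across, 61 mm high over the knob, 0.5 kg. The cylindrical body is about 28 mm high, its shoulder slopes in above that. (A steel weight far back by the calculator, out of reach, is not part of the job.) Grip it round the cylindrical body, from any side. It starts on the blue mat, whose top is 4 mm above z = 0. Origin: centre of the underside; z up along its axis.
- steel_small: Small silver-grey steel check weight: upright cylinder with a knob on top, 30 mm across, 49 mm high over the knob, 0.25 kg. The cylindrical body is about 23 mm high, its shoulder slopes in above that. Grip it round the cylindrical body, from any side. It starts on the blue mat, whose top is 4 mm above z = 0. Origin: centre of the underside; z up along its axis.
- brass_large: Large golden brass check weight: upright cylinder with a knob on top, 38 mm across, 61 mm high over the knob, 0.5 kg. The cylindrical body is 39 mm high. Grip it round the cylindrical body, from any side. It starts on the blue mat, whose top is 4 mm above z = 0. Origin: centre of the underside; z up along its axis.
- brass_small: Small golden brass check weight: upright cylinder with a knob on top, 30 mm across, 49 mm high over the knob, 0.25 kg. The cylindrical body is 31 mm high. Grip it round the cylindrical body, from any side. It starts on the blue mat, whose top is 4 mm above z = 0. Origin: centre of the underside; z up along its axis.
- black_base_large: Large round black plastic case base with grey felt in the pocket, 82 mm across the foot and 23 mm high, with one round pocket in its top, 10 mm deep: 44 mm across at the bottom, widening to 54 mm at the mouth over the top 5 mm; pocket floor 13 mm above the underside. (The closed round covers set aside towards the robot's right are not bases.) Home of the large steel weight. About 0.4 kg, loose on the table. Origin: centre of the underside; z up, on the pocket's axis.
- black_base_small: Small round black plastic case base with grey felt in the pocket, 62 mm across the foot and 23 mm high, with one round pocket in its top, 10 mm deep: 36 mm across at the bottom, widening to 46 mm at the mouth over the top 5 mm; pocket floor 13 mm above the underside. Home of the small steel weight. About 0.4 kg, loose on the table. Origin: centre of the underside; z up, on the pocket's axis.
- wood_base_large: Large round turned wooden case base with green felt in the pocket, 82 mm across the foot and 23 mm high, with one round pocket in its top, 10 mm deep: 44 mm across at the bottom, widening to 54 mm at the mouth over the top 5 mm; pocket floor 13 mm above the underside. Home of the large brass weight. About 0.4 kg, loose on the table. Origin: centre of the underside; z up, on the pocket's axis.
- wood_base_small: Small round turned wooden case base with green felt in the pocket, 62 mm across the foot and 23 mm high, with one round pocket in its top, 10 mm deep: 36 mm across at the bottom, widening to 46 mm at the mouth over the top 5 mm; pocket floor 13 mm above the underside. Home of the small brass weight. About 0.4 kg, loose on the table. Origin: centre of the underside; z up, on the pocket's axis.
- date_stamp: Bystander: date stamp with a black foot (50 x 56 mm) and a wooden knob, 86 mm high, standing beyond the work. Not to be disturbed. Origin: centre of the underside.
- tape_roll: Bystander: white roll of label tape with an orange core, 68 mm across, 24 mm high, lying flat to the left of the weights. Not to be disturbed. Origin: centre of the underside.
Not all that is in view belongs to the job. Leave any purple or red look-alike of the brass_small alone.

How it is judged:
At the end, for the whole second after the job is handed in: Each weight stands upright (0.1 rad) and at rest on its own base's pocket floor (underside 10 to 15.5 mm above the base's), axes within 7 mm; bases stand flat, within 40 mm of their start; date stamp and tape roll within 30 mm of theirs (horizontal distance between steel_large and black_base_large below 0.007 m and z of steel_large in the frame of black_base_large between 0.01 and 0.0155 m and angle between each of steel_large, steel_small, brass_large, brass_small's own z axis and vertical below 0.1 rad and linear speed of each of steel_large, steel_small, brass_large, brass_small below 0.02 m/s and angular speed of each of steel_large, steel_small, brass_large, brass_small below 0.2 rad/s and angle between each of black_base_large, black_base_small, wood_base_large, wood_base_small's own z axis and vertical below 0.05 rad and distance of each of black_base_large, black_base_small, wood_base_large, wood_base_small from where it was at the start of the episode below 0.04 m and horizontal distance between steel_small and black_base_small below 0.007 m and z of steel_small in the frame of black_base_small between 0.01 and 0.0155 m and horizontal distance between brass_large and wood_base_large below 0.007 m and z of brass_large in the frame of wood_base_large between 0.01 and 0.0155 m and horizontal distance between brass_small and wood_base_small below 0.007 m and z of brass_small in the frame of wood_base_small between 0.01 and 0.0155 m and distance of each of date_stamp, tape_roll from where it was at the start of the episode below 0.03 m); the robot touches nothing.
It fails at once if A weight is tipped over (angle between any of steel_large, steel_small, brass_large, brass_small's own z axis and vertical above 0.8 rad).
It fails at once if A weight is dropped or thrown into its base (faster than 0.6 m/s within 37 mm above the pocket floor) ((horizontal distance between steel_large and black_base_large below 0.03 m and z of steel_large in the frame of black_base_large below 0.05 m and linear speed of steel_large above 0.6 m/s) or (horizontal distance between steel_small and black_base_small below 0.03 m and z of steel_small in the frame of black_base_small below 0.05 m and linear speed of steel_small above 0.6 m/s) or (horizontal distance between brass_large and wood_base_large below 0.03 m and z of brass_large in the frame of wood_base_large below 0.05 m and linear speed of brass_large above 0.6 m/s) or (horizontal distance between brass_small and wood_base_small below 0.03 m and z of brass_small in the frame of wood_base_small below 0.05 m and linear speed of brass_small above 0.6 m/s)).
It also fails if it takes over 106 s, if anything falls off the work surface, if the arm or the gripper's body presses on something with over 40 N, if the wrist force passes 120 N, or if a joint passes its speed limit or range.

ROBOT

A 7-joint arm with a two-finger parallel gripper is mounted at the origin on the work surface; the furniture and walls round the work are solid. World frame = base frame: x ahead of the robot, y to its left, z up, the work surface at z = 0. Lengths are in m, angles in rad, forces in N, time in s.
With the tool pointing down it reaches from about 0.4 to 0.85 m from the base axis. Payload 4.4 kg.
Tool frame: the origin (TCP) lies at the very end of the fingers, on their centre line; the grasp point (between the pads) lies 19 mm behind it (r.grasp_offset is the distance from the TCP to the grasp point, in m); z points along the fingers, x is the direction in which the jaws open and shut, and the axes are right-handed (so a half turn about z gives the same grasp; the last joint's range is limited). The gripper opens to 94 mm and grips with 3 to 60 N. Pads are 16 mm wide; open, the fingers measure 119 mm over their backs; the gripper's body (75 mm by 177 mm) begins 78 mm behind the grasp point.
Start: joints at [-1.317, 0.628, 0.038, 1.517, -0.027, 0.996, -0.02], TCP at [0.204, 0.617, 0.179] pointing down, gripper open.
Joint ranges: [-3.06, 3.06], [-0.37, 2.12], [-1.25, 1.32], [0.18, 2.47], [-1.1, 4.24], [0.23, 1.98], [-2.94, 2.94]. Speed limits (rad/s): [2.57, 2.57, 3.14, 3.14, 3.14, 3.14, 3.14].

INTERFACE

Orientations are given as a 3x3 rotation matrix whose columns are the frame's x, y, z axes.
In Python, from workcell import status, eyes, r gives the robot as it stands. The module is installed in compiled form; this text tells all that it offers.
- The arm moves only by the tool arm_command, never from a script. Its argument "steps" is a list of rows, each an object of numbers: "x", "y", "z": the shift along the tool's x, y, z each as a share of 200 mm, from -1 to 1; "rx", "ry", "rz": the turn, a rotation vector about the tool's x, y, z each as a share of pi/2 rad, from -1 to 1. A call has 1 to 8 rows; each row shifts and turns the commanded pose from where the row before left it, along the tool's axes as they then stand; what a row does not reach is not made up. A row lasts 1/10 s, in which the tool goes at most 50 mm and 8.59 degrees, less where a joint would pass 70% of its speed; a pose out of reach is approached as far as the arm can. A call with a number of a shift or a turn outside -1 to 1 is refused whole. A call with a gripper value outside its range is refused whole. "grip" is the closure in counts, from 0 (fully open) to 255 (shut), set as the call begins (left out, the last holds). The fingers move at their own pace and stop on an object; the grip force is fixed at half the most. Time passes only in rows, so rows that do not move let the fingers close. It gives the time, the measured TCP pose, the force and the opening at its end, in the units of the state.
- status.observe(): the state, without advancing time (a new reading comes with each control period).
- eyes.capture(name): name is "scene" or "top" or "wrist"; returns (picture, depth): 400x640x3 uint8, red, green, blue; 400x640 float32, m along the optical axis (not along the pixel's ray), 0 where there is no reading.
- eyes.get_calibration(name): a dict with "fx", "fy", "cx", "cy" (pixels), "D" ([k1, k2, p1, p2, k3] as OpenCV has them; the pictures are not rectified), "rvec" (rotation vector, rad) and "tvec" (3), from world to camera coordinates, as OpenCV has them; the wrist camera has in their place "mount" (4x4, takes a point from camera to tool coordinates, whose origin is the TCP and whose axes are the tool frame's). Camera axes: x right, y down, z forward; pixel columns grow to the right and rows downward; lengths in m; the calibration is good to about 2 mm. A picture is of the moment at which its call begins: read the wrist's pose just before it. get_calibration takes no time and is no camera call.
- r.close_job(): hands the job in, once; it reports no verdict.
The state is a dict: "clock": time; "joint_pos": joint angles; "joint_vel": joint speeds; "tau": joint torques, N m; "ee_pos": TCP position; "ee_rot": TCP orientation; "force": force on the tool from outside, world axes, zero at the start; "torque": the same for the moment, N m; "width": opening from 0.0 (shut) to 1.0 (fully open).
Only numpy, scipy, OpenCV 4.12 (cv2) and the standard library are available. Lean on these libraries where they do the work, as an engineer would, in place of code of your own. Each camera call takes 0.05 s, during which the arm holds its last target.

## Working session

There is one attempt and no reset: what is moved stays moved. The work goes in short steps, Python scripts to look and compute and a tool call to move; the robot and the scene stay as the last step left them, time stands still between calls to the robot, and variables do not carry over. Pictures are saved under pics/ and viewed, and the job is handed in when it is done.

Besides the shell and the picture viewer there is one more tool, called as name(argument=value, ...) on one line, values as JSON. arm_command: Moves the arm, as the interface text tells. Shift numbers are shares of 200 mm and turn numbers shares of pi/2 rad, none past 1 either way. Its arguments: {"type":"object","properties":{"steps":{"type":"array","items":{"type":"object","properties":{"x":{"type":"number"},"y":{"type":"number"},"z":{"type":"number"},"rx":{"type":"number"},"ry":{"type":"number"},"rz":{"type":"number"}}}},"grip":{"type":"number"}},"required":["steps"]}

```bash
mkdir -p pics; python3 - <<'E'
from workcell import status, eyes, r
import cv2,numpy as np
s=status.observe()
for k in s: print(k,np.round(s[k],3).tolist())
for n in ["scene","top","wrist"]:
    p,d=eyes.capture(n); np.savez(f"{n}0.npz",p=p,d=d)
    cv2.imwrite(f"pics/{n}0.png",p[:,:,::-1])
    c=eyes.get_calibration(n); print(n,{k:np.round(v,3).tolist() for k,v in c.items()})
print(r.grasp_offset)
E
```

```text
clock 0.0
joint_pos [-1.317, 0.629, 0.038, 1.518, -0.027, 0.996, -0.02]
joint_vel [-0.0, -0.001, 0.002, -0.001, 0.001, -0.0, 0.002]
tau [0.0, -54.974, 1.144, -18.663, -0.052, 0.024, 0.0]
ee_pos [0.204, 0.616, 0.178]
ee_rot [[0.314, 0.949, -0.001], [0.949, -0.314, -0.002], [-0.002, 0.0, -1.0]]
force [-0.587, 0.193, 0.735]
torque [-0.019, 0.009, 0.068]
width 1.004
scene {'fx': 417.42, 'fy': 417.42, 'cx': 322.936, 'cy': 194.044, 'D': [-0.091, 0.0, 0.0, 0.0, 0.0], 'rvec': [1.895, -1.052, 0.597], 'tvec': [-0.207, 0.283, 0.787]}
top {'fx': 433.043, 'fy': 433.043, 'cx': 317.426, 'cy': 199.45, 'D': [-0.061, 0.0, 0.0, 0.0, 0.0], 'rvec': [2.128, -2.175, 0.178], 'tvec': [0.079, 0.523, 1.023]}
wrist {'fx': 296.538, 'fy': 296.538, 'cx': 316.339, 'cy': 197.281, 'D': [-0.017, 0.0, 0.0, 0.0, 0.0], 'mount': [[1.0, 0.001, 0.0, 0.0], [-0.001, 0.969, 0.246, -0.072], [-0.0, -0.246, 0.969, -0.206], [0.0, 0.0, 0.0, 1.0]]}
0.0188
```

View pics/top0.png

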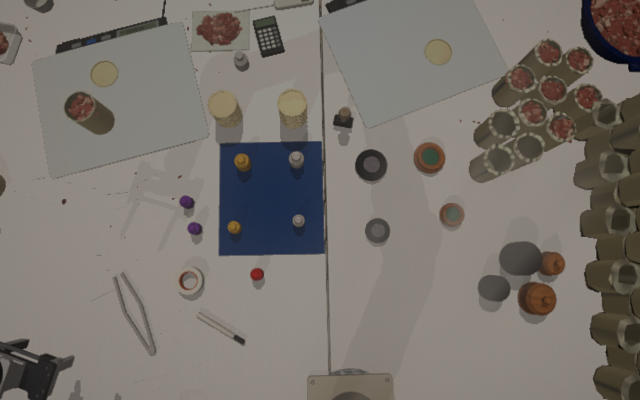

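View pics/scene0.png

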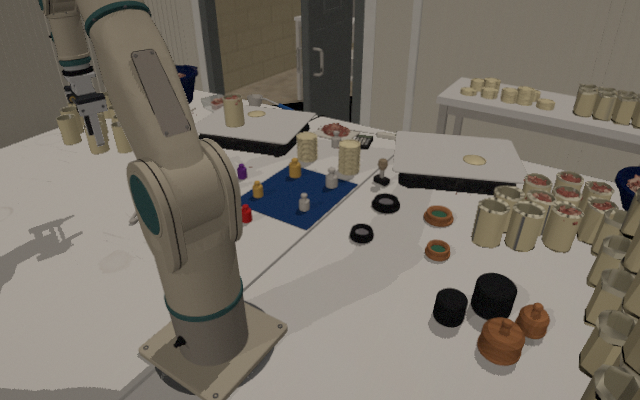

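View pics/wrist0.png

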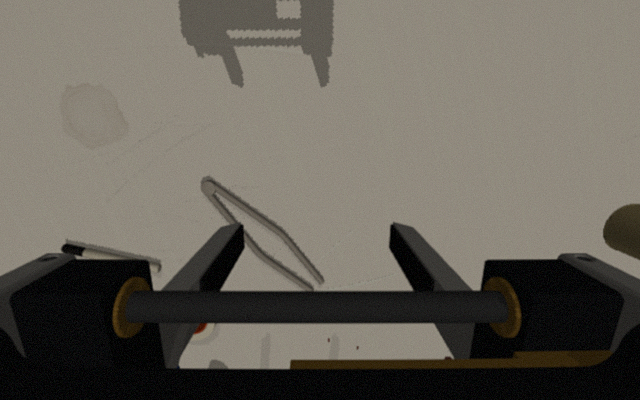

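The top view shows, in pixels:
- **Weights:** brass large (242,162), steel large (296,160), brass small (234,228), steel small (298,221).
- **Black bases:** large (371,166), small (377,230).
- **Wooden bases:** large (430,158), small (452,214).
- **Bystanders:** stamp (343,118), tape (189,281).
- **Look-alikes:** purple (187,202) and (195,228), red (257,274).

Next I measure them with depth and rays.

```bash
cat > h.py <<'E'
import cv2,numpy as np
from workcell import status,eyes,r
def rays(cal,uv):
    K=np.array([[cal["fx"],0,cal["cx"]],[0,cal["fy"],cal["cy"]],[0,0,1]])
    n=cv2.undistortPoints(np.float64(uv).reshape(-1,1,2),K,np.float64(cal["D"])).reshape(-1,2)
    return np.c_[n,np.ones(len(n))]
def campose(cal,s=None):
    if "mount" in cal:
        T=np.eye(4);T[:3,:3]=s["ee_rot"];T[:3,3]=s["ee_pos"];T=T@np.array(cal["mount"]);return T[:3,:3],T[:3,3]
    R=cv2.Rodrigues(np.float64(cal["rvec"]))[0];return R.T,-R.T@np.float64(cal["tvec"]).ravel()
def cloud(cal,d,s=None):
    v,u=np.mgrid[:400,:640]; a=rays(cal,np.c_[u.ravel(),v.ravel()])*d.reshape(-1,1)
    R,t=campose(cal,s); return (a@R.T+t).reshape(400,640,3)
def plane(cal,uv,z,s=None):
    R,t=campose(cal,s); w=rays(cal,uv)@R.T; return t+w*((z-t[2])/w[:,2])[:,None]
def circ(P):
    A=np.c_[2*P[:,:2],np.ones(len(P))]; x=np.linalg.lstsq(A,(P[:,:2]**2).sum(1),rcond=None)[0]
    return x[0],x[1],np.sqrt(x[2]+x[0]**2+x[1]**2)
E
python3 - <<'E'
from h import *
z=np.load("top0.npz");p,d=z["p"],z["d"];cal=eyes.get_calibration("top")
C=cloud(cal,d); print("cam",campose(cal)[1])
hsv=cv2.cvtColor(p,cv2.COLOR_RGB2HSV)
print("table z",np.median(C[290:330,380:430,2]),"mat",np.median(C[180:200,255:285,2]))
for n,(u,v,zz) in dict(BL=(242,162,.065),SL=(296,160,.065),BS=(234,228,.053),SS=(298,221,.053)).items():
    W=C[v-16:v+17,u-16:u+17].reshape(-1,3); W=W[W[:,2]>.015]
    hi=W[W[:,2]>W[:,2].max()-.006]
    print(n,"n",len(W),"zmax",W[:,2].max().round(4),"knob",hi.mean(0).round(4),"mid",((W.min(0)+W.max(0))/2).round(4),"ext",np.ptp(W,0).round(3))
for n,(u,v) in dict(KL=(371,166),KS=(377,230),WL=(430,158),WS=(452,214)).items():
    W=C[v-22:v+23,u-22:u+23].reshape(-1,3); R=W[(W[:,2]>.017)]
    print(n,"rim z",np.median(R[:,2]).round(4),"mid",((R.min(0)+R.max(0))/2).round(4),"mean",R.mean(0).round(4),"ext",np.ptp(R,0).round(3),"zc",C[v,u,2].round(4))
# wide enlargement
cv2.imwrite("pics/topz.png",cv2.resize(p[100:260,200:480],None,fx=2.8,fy=2.8,interpolation=cv2.INTER_CUBIC)[:,:,::-1])
for n,(u,v) in dict(stamp=(343,118),tape=(189,281),cup1=(292,100),cup2=(225,105),red=(257,274)).items():
    print(n,C[v,u].round(3))
E
```

```text
cam [0.36733343 0.08627117 1.08829714]
table z -5.641313249804547e-05 mat 0.003740750617756028
BL n 231 zmax 1.0883 knob [0.3673 0.0863 1.0883] mid [0.5059 0.179  0.5521] ext [0.277 0.185 1.072]
SL n 209 zmax 1.0883 knob [0.3673 0.0863 1.0883] mid [0.5083 0.1111 0.5521] ext [0.282 0.05  1.072]
BS n 141 zmax 1.0883 knob [0.3673 0.0863 1.0883] mid [0.422  0.1876 0.5517] ext [0.109 0.203 1.073]
SS n 129 zmax 1.0883 knob [0.3673 0.0863 1.0883] mid [0.4292 0.1084 0.5522] ext [0.124 0.044 1.072]
KL rim z 0.0221 mid [ 0.5102 -0.0105  0.5527] mean [ 0.6137 -0.0705  0.0337] ext [0.286 0.194 1.071] zc 0.013
KS rim z 0.0217 mid [ 0.4214 -0.0114  0.5527] mean [ 0.4441 -0.0727  0.0763] ext [0.108 0.195 1.071] zc 0.0151
WL rim z 0.0221 mid [ 0.5179 -0.0856  0.5527] mean [ 0.6288 -0.2186  0.0435] ext [0.301 0.344 1.071] zc 0.0134
WS rim z 0.0216 mid [ 0.4397 -0.1071  0.5527] mean [ 0.4792 -0.259   0.06  ] ext [0.145 0.387 1.071] zc 0.0124
stamp [0.72  0.001 0.073]
tape [ 0.333  0.39  -0.002]
cup1 [0.757 0.124 0.101]
cup2 [0.756 0.288 0.082]
red [0.348 0.215 0.049]
```

View pics/topz.png

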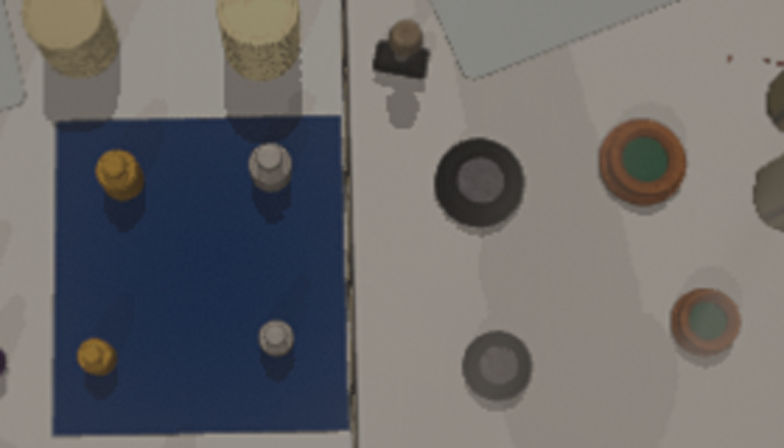

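```bash
python3 - <<'E'
from h import *
z=np.load("top0.npz");p,d=z["p"],z["d"];cal=eyes.get_calibration("top")
C=cloud(cal,d); C[d==0]=np.nan
def comp(m):
    n,l,st,ce=cv2.connectedComponentsWithStats(m.astype(np.uint8)); return l
for n,(u,v,h) in dict(BL=(242,162,.065),SL=(296,160,.065),BS=(234,228,.053),SS=(298,221,.053)).items():
    W=C[v-16:v+17,u-16:u+17].reshape(-1,3); W=W[W[:,2]>.012]
    hi=W[W[:,2]>h-.006]
    sh=W[(W[:,2]>h-.035)]
    print(n,len(W),"zmax",np.nanmax(W[:,2]).round(4),"knob",len(hi),hi.mean(0).round(4),((hi.min(0)+hi.max(0))/2).round(4),np.ptp(hi,0).round(3),"all",((sh.min(0)+sh.max(0))/2).round(4),np.ptp(sh,0).round(3))
for n,(u,v) in dict(KL=(371,166),KS=(377,230),WL=(430,158),WS=(452,214)).items():
    P=C[v-26:v+27,u-26:u+27]
    m=(P[:,:,2]>.018)&(P[:,:,2]<.028); R=P[m]
    cs,_=cv2.findContours(m.astype(np.uint8),cv2.RETR_EXTERNAL,cv2.CHAIN_APPROX_NONE); c=max(cs,key=cv2.contourArea).reshape(-1,2)
    (ex,ey),ax,an=cv2.fitEllipse(c); E=plane(cal,[[u-26+ex,v-26+ey]],.0215)[0]
    f=(P[:,:,2]<.0155)&(P[:,:,2]>.01); yy,xx=np.nonzero(f); g=np.hypot(xx-26,yy-26)<12
    q=np.c_[xx,yy][g]; F=P[q[:,1],q[:,0]]
    print(n,"rimmid",((R.min(0)+R.max(0))/2).round(4),"ext",np.ptp(R,0).round(3),"ell",E.round(4),np.round(ax,1),"floor",F.mean(0).round(4),((F.min(0)+F.max(0))/2).round(4),np.ptp(F,0).round(3))
E
```

```text
BL 228 zmax 0.0682 knob 61 [0.625  0.2532 0.0639] [0.626  0.2534 0.0637] [0.019 0.02  0.009] all [0.6256 0.2531 0.0493] [0.038 0.037 0.038]
SL 208 zmax 0.0687 knob 65 [0.6298 0.118  0.0637] [0.6292 0.1175 0.0641] [0.02  0.02  0.009] all [0.6304 0.1183 0.0497] [0.038 0.035 0.038]
BS 141 zmax 0.0554 knob 41 [0.4624 0.2735 0.0516] [0.4627 0.2739 0.0514] [0.015 0.016 0.008] all [0.4621 0.274  0.0372] [0.029 0.03  0.037]
SS 125 zmax 0.0557 knob 44 [0.4754 0.1153 0.0515] [0.4751 0.1153 0.0523] [0.017 0.015 0.007] all [0.4761 0.1159 0.0376] [0.03  0.029 0.036]
KL rimmid [ 0.6167 -0.0724  0.0229] ext [0.07 0.07 0.01] ell [ 0.6165 -0.0722  0.0215] [26.1 27.2] floor [ 0.6175 -0.0734  0.0131] [ 0.6109 -0.0741  0.0128] [0.056 0.046 0.005]
KS rimmid [ 0.448  -0.0812  0.0225] ext [0.055 0.056 0.009] ell [ 0.4484 -0.0815  0.0215] [21.6 22.2] floor [ 0.4486 -0.0793  0.013 ] [ 0.4488 -0.0762  0.0127] [0.055 0.048 0.005]
WL rimmid [ 0.6338 -0.2243  0.0229] ext [0.069 0.066 0.01 ] ell [ 0.634  -0.2242  0.0215] [25.2 26.7] floor [ 0.635  -0.2246  0.0131] [ 0.6295 -0.2251  0.0128] [0.054 0.043 0.005]
WS rimmid [ 0.4837 -0.2719  0.0229] ext [0.056 0.057 0.009] ell [ 0.4835 -0.2716  0.0215] [21.2 22.4] floor [ 0.4832 -0.2713  0.0128] [ 0.4849 -0.2675  0.0127] [0.056 0.049 0.005]
```

Every height and size agrees with what was given: weights 61/49 mm above the mat, rims 23 mm, floors 13 mm. The knob and body centres agree to about 1 mm. I'll pick with the jaws along world y and the tips about 12.5 mm above the weight's underside. That leaves the tips just over the rim when placing.

arm_command(steps=[{"rz": -0.068},{"rz": -0.068},{"rz": -0.068},{"x": -0.2,"y": 0.15},{"x": -0.2,"y": 0.15},{"x": -0.2,"y": 0.15},{"x": -0.2,"y": 0.15},{"x": -0.2,"y": 0.15}], grip=0)

```text
validation failed for argument at $.st...
```

```bash
cat > g.py <<'E'
import sys
from h import *
T=dict(BL=(.6255,.2532),SL=(.630,.118),BS=(.4625,.2738),SS=(.4756,.1156),WL=(.634,-.2243),KL=(.6166,-.0723),WS=(.4836,-.2718),KS=(.4482,-.0812))
s=status.observe(); R=np.array(s["ee_rot"]); p=np.array(s["ee_pos"])
print("t",round(s["clock"],2),"p",p.round(4).tolist(),"z",R[:,2].round(4).tolist(),"yaw x",R[:,0].round(4).tolist(),"w",s["width"],"F",np.round(s["force"],1).tolist())
if len(sys.argv)>1:
    t=np.array([*T[sys.argv[1]],float(sys.argv[2])]); e=R.T@(t-p)
    rv=cv2.Rodrigues(R.T@np.array([[0,1,0],[1,0,0],[0,0,-1.]]))[0].ravel()
    print("shift mm",(e*1000).round(1).tolist(),"share",(e/.2).round(3).tolist(),"rot share",(rv/(np.pi/2)).round(4).tolist())
E
python3 g.py BS 0.178
```

```text
t 0.15 p [0.2041, 0.6166, 0.1779] z [-0.0004, -0.0013, -1.0] yaw x [0.3143, 0.9493, -0.0014] w 1.0004047632097754 F [-1.5, 0.4, 0.2]
shift mm [-244.2, 353.0, 0.2] share [-1.221, 1.765, 0.001] rot share [-0.0001, 0.0009, -0.2036]
```

arm_command(steps=[{"x": 0,"y": 0,"z": 0,"rx": 0,"ry": 0,"rz": -0.068},{"x": 0,"y": 0,"z": 0,"rx": 0,"ry": 0,"rz": -0.068},{"x": 0,"y": 0,"z": 0,"rx": 0,"ry": 0,"rz": -0.068},{"x": -0.2,"y": 0.15,"z": 0,"rx": 0,"ry": 0,"rz": 0},{"x": -0.2,"y": 0.15,"z": 0,"rx": 0,"ry": 0,"rz": 0},{"x": -0.2,"y": 0.15,"z": 0,"rx": 0,"ry": 0,"rz": 0},{"x": -0.2,"y": 0.15,"z": 0,"rx": 0,"ry": 0,"rz": 0},{"x": -0.2,"y": 0.15,"z": 0,"rx": 0,"ry": 0,"rz": 0}], grip=0)

```text
clock: 0.95
ee_pos: [0.3553, 0.4153, 0.1785]
ee_rot: [[-0.001, 1.0, -0.0], [1.0, 0.001, -0.0], [-0.0, -0.0, -1.0]]
force: [1.2, 0.4, -1.0]
width: 1.003
```

arm_command(steps=[{"x": -0.177,"y": 0.134,"z": 0,"rx": 0,"ry": 0,"rz": 0},{"x": -0.177,"y": 0.134,"z": 0,"rx": 0,"ry": 0,"rz": 0},{"x": -0.177,"y": 0.134,"z": 0,"rx": 0,"ry": 0,"rz": 0},{"x": -0.177,"y": 0.134,"z": 0,"rx": 0,"ry": 0,"rz": 0},{"x": 0,"y": 0,"z": 0.2,"rx": 0,"ry": 0,"rz": 0},{"x": 0,"y": 0,"z": 0.2,"rx": 0,"ry": 0,"rz": 0},{"x": 0,"y": 0,"z": 0.2,"rx": 0,"ry": 0,"rz": 0},{"x": 0,"y": 0,"z": 0,"rx": 0,"ry": 0,"rz": 0}], grip=0)

```text
clock: 1.75
ee_pos: [0.458, 0.2731, 0.0542]
ee_rot: [[-0.001, 1.0, -0.009], [1.0, 0.001, -0.006], [-0.006, -0.009, -1.0]]
force: [-0.0, -0.5, 0.1]
width: 1.001
```

```bash
python3 g.py BS 0.0165; python3 - <<'E'
from h import *
s=status.observe();p,d=eyes.capture("wrist");cal=eyes.get_calibration("wrist")
cv2.imwrite("pics/w1.png",p[:,:,::-1])
# projected expected weight axis at knob top/mid
R,t=campose(cal,s)
K=np.array([[cal["fx"],0,cal["cx"]],[0,cal["fy"],cal["cy"]],[0,0,1]])
X=np.array([[.4625,.2738,.053],[.4625,.2738,.035],[.4625,.2738,.004]])
print(cv2.projectPoints((X-t)@R,np.zeros(3),np.zeros(3),K,np.float64(cal["D"]))[0].reshape(-1,2).round(1))
E
```

```text
t 1.75 p [0.458, 0.2731, 0.0542] z [-0.0087, -0.0056, -0.9999] yaw x [-0.0006, 1.0, -0.0056] w 1.0012286774662207 F [-0.0, -0.5, 0.1]
shift mm [0.9, 4.9, 37.7] share [0.005, 0.024, 0.188] rot share [-0.0055, 0.0035, 0.0004]
[[316.4 228. ]
 [316.5 220.4]
 [316.7 209.6]]
```

View pics/w1.png

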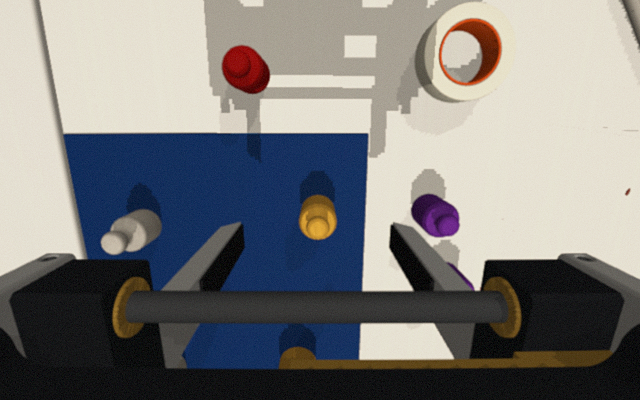

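```bash
python3 g.py BS 0.0165; python3 - <<'E'
from h import *
z=np.load("top0.npz");C=cloud(eyes.get_calibration("top"),z["d"])
for n,(u,v) in dict(P1=(187,202),P2=(195,228),red=(257,274)).items():
    W=C[v-14:v+15,u-14:u+15].reshape(-1,3);W=W[(W[:,2]>.012)&(W[:,2]<.2)];print(n,((W.min(0)+W.max(0))/2).round(3),np.ptp(W,0).round(3))
E
```

```text
t 1.8 p [0.4598, 0.2744, 0.0568] z [-0.0048, -0.0031, -1.0] yaw x [-0.0007, 1.0, -0.0031] w 0.9993293329851721 F [0.8, 0.7, 1.9]
shift mm [-0.5, 2.9, 40.3] share [-0.002, 0.014, 0.201] rot share [-0.0031, 0.002, 0.0005]
P1 [0.528 0.392 0.033] [0.031 0.029 0.04 ]
P2 [0.462 0.372 0.034] [0.03  0.028 0.04 ]
red [0.347 0.219 0.033] [0.029 0.029 0.041]
```

arm_command(steps=[{"x": 0,"y": 0,"z": 0.1,"rx": 0,"ry": 0,"rz": 0},{"x": 0,"y": 0,"z": 0.1,"rx": 0,"ry": 0,"rz": 0},{"x": 0,"y": 0,"z": 0,"rx": 0,"ry": 0,"rz": 0},{"x": 0,"y": 0,"z": 0,"rx": 0,"ry": 0,"rz": 0},{"x": 0,"y": 0,"z": 0,"rx": 0,"ry": 0,"rz": 0}], grip=0)

```text
clock: 2.3
ee_pos: [0.463, 0.2765, 0.0205]
ee_rot: [[-0.001, 1.0, 0.003], [1.0, 0.001, 0.002], [0.002, 0.003, -1.0]]
force: [-0.3, -0.3, -0.1]
width: 1.002
```

```bash
python3 g.py BS 0.0165
```

```text
t 2.3 p [0.463, 0.2765, 0.0205] z [0.0026, 0.0017, -1.0] yaw x [-0.0007, 1.0, 0.0017] w 1.0021376805146054 F [-0.3, -0.3, -0.1]
shift mm [-2.7, -0.5, 4.0] share [-0.014, -0.002, 0.02] rot share [0.0017, -0.0011, 0.0005]
```

arm_command(steps=[{"x": 0,"y": 0,"z": 0,"rx": 0,"ry": 0,"rz": 0},{"x": 0,"y": 0,"z": 0,"rx": 0,"ry": 0,"rz": 0},{"x": 0,"y": 0,"z": 0,"rx": 0,"ry": 0,"rz": 0},{"x": 0,"y": 0,"z": 0,"rx": 0,"ry": 0,"rz": 0}])

```text
clock: 2.7
ee_pos: [0.4618, 0.2756, 0.0187]
ee_rot: [[-0.001, 1.0, 0.0], [1.0, 0.001, 0.0], [0.0, 0.0, -1.0]]
force: [0.3, 0.2, 0.4]
width: 0.995
```

```bash
python3 g.py BS 0.0165
```

```text
t 2.7 p [0.4618, 0.2756, 0.0187] z [0.0002, 0.0001, -1.0] yaw x [-0.0006, 1.0, 0.0001] w 0.9949316539620195 F [0.3, 0.2, 0.4]
shift mm [-1.8, 0.7, 2.2] share [-0.009, 0.003, 0.011] rot share [0.0001, -0.0001, 0.0004]
```

arm_command(steps=[{"x": -0.009,"y": 0.003,"z": 0.011,"rx": 0,"ry": 0,"rz": 0},{"x": 0,"y": 0,"z": 0,"rx": 0,"ry": 0,"rz": 0},{"x": 0,"y": 0,"z": 0,"rx": 0,"ry": 0,"rz": 0}])

```text
clock: 3.0
ee_pos: [0.4623, 0.2736, 0.0162]
ee_rot: [[-0.0, 1.0, -0.0], [1.0, 0.0, -0.0], [-0.0, -0.0, -1.0]]
force: [-0.3, 0.4, -0.6]
width: 0.999
```

arm_command(steps=[{"x": 0,"y": 0,"z": 0,"rx": 0,"ry": 0,"rz": 0},{"x": 0,"y": 0,"z": 0,"rx": 0,"ry": 0,"rz": 0},{"x": 0,"y": 0,"z": 0,"rx": 0,"ry": 0,"rz": 0},{"x": 0,"y": 0,"z": 0,"rx": 0,"ry": 0,"rz": 0},{"x": 0,"y": 0,"z": 0,"rx": 0,"ry": 0,"rz": 0},{"x": 0,"y": 0,"z": 0,"rx": 0,"ry": 0,"rz": 0},{"x": 0,"y": 0,"z": 0,"rx": 0,"ry": 0,"rz": 0}], grip=255)

```text
clock: 3.7
ee_pos: [0.4623, 0.2738, 0.0164]
ee_rot: [[-0.001, 1.0, -0.0], [1.0, 0.001, 0.0], [0.0, -0.0, -1.0]]
force: [-0.6, 0.2, 0.1]
width: 0.441
```

```bash
python3 g.py WS 0.0255
```

```text
t 3.7 p [0.4623, 0.2738, 0.0164] z [-0.0, 0.0, -1.0] yaw x [-0.0006, 1.0, 0.0] w 0.44134705403494673 F [-0.6, 0.2, 0.1]
shift mm [-545.6, 20.9, -9.1] share [-2.728, 0.105, -0.046] rot share [-0.0, -0.0, 0.0004]
```

arm_command(steps=[{"x": 0,"y": 0,"z": 0,"rx": 0,"ry": 0,"rz": 0},{"x": 0,"y": 0,"z": 0,"rx": 0,"ry": 0,"rz": 0},{"x": 0,"y": 0,"z": 0,"rx": 0,"ry": 0,"rz": 0},{"x": 0,"y": 0,"z": 0,"rx": 0,"ry": 0,"rz": 0}])

```text
clock: 4.1
ee_pos: [0.4623, 0.2738, 0.0164]
ee_rot: [[-0.001, 1.0, -0.0], [1.0, 0.001, 0.0], [0.0, -0.0, -1.0]]
force: [0.3, 0.4, -0.2]
width: 0.167
```

arm_command(steps=[{"x": 0,"y": 0,"z": -0.05,"rx": 0,"ry": 0,"rz": 0},{"x": 0,"y": 0,"z": -0.1,"rx": 0,"ry": 0,"rz": 0},{"x": 0,"y": 0,"z": -0.15,"rx": 0,"ry": 0,"rz": 0},{"x": 0,"y": 0,"z": -0.15,"rx": 0,"ry": 0,"rz": 0},{"x": 0,"y": 0,"z": -0.1,"rx": 0,"ry": 0,"rz": 0},{"x": 0,"y": 0,"z": -0.05,"rx": 0,"ry": 0,"rz": 0}])

```text
clock: 4.7
ee_pos: [0.4631, 0.2743, 0.1387]
ee_rot: [[-0.001, 1.0, 0.003], [1.0, 0.001, 0.002], [0.002, 0.003, -1.0]]
force: [-0.3, 0.1, -2.1]
width: 0.17
```

```bash
python3 g.py WS 0.0255;python3 - <<'E'
from h import *
p,d=eyes.capture("wrist")
cv2.imwrite("pics/w2.png",p[:,:,::-1])
E
```

```text
t 4.7 p [0.4631, 0.2743, 0.1387] z [0.0025, 0.0017, -1.0] yaw x [-0.0006, 1.0, 0.0017] w 0.1696665479387855 F [-0.3, 0.1, -2.1]
shift mm [-546.3, 19.9, 112.3] share [-2.731, 0.099, 0.562] rot share [0.0016, -0.0011, 0.0004]
```

View pics/w2.png

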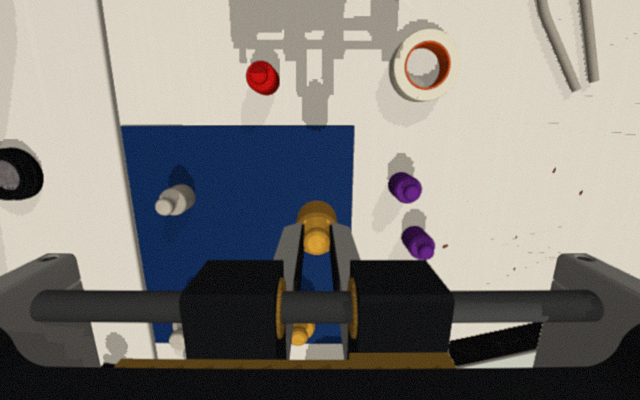

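```bash
python3 - <<'E'
from h import *
s=status.observe();p,d=eyes.capture("wrist");cal=eyes.get_calibration("wrist")
C=cloud(cal,d,s);h=cv2.cvtColor(p,cv2.COLOR_RGB2HSV)
T=(C-np.array(s["ee_pos"]))@np.array(s["ee_rot"])
m=(h[...,0]>12)&(h[...,0]<32)&(h[...,1]>130)&(h[...,2]>50)&(d>0)&(T[...,2]<.03)&(abs(T[...,0])<.03);m[:190]=0;m[262:]=0
W=T[m];print(len(W),W.min(0).round(4),W.max(0).round(4)); hi=W[W[:,2]<W[:,2].min()+.01];print("knob",hi.mean(0).round(4))
for r_ in (225,235,245,255): print(r_,[(u,T[r_,u].round(3).tolist()) for u in (285,292,298,304,317,330,336,342,349)])
cv2.imwrite("pics/w3.png",cv2.resize(p[190:350,230:410],None,fx=3.5,fy=3.5,interpolation=cv2.INTER_CUBIC)[:,:,::-1])
E
```

```text
1480 [-0.0129 -0.0142 -0.0428] [0.0143 0.0133 0.011 ]
knob [ 0.0007  0.     -0.0357]
225 [(285, [-0.037, 0.05, 0.134]), (292, [-0.014, -0.01, -0.034]), (298, [-0.011, -0.01, -0.033]), (304, [-0.007, -0.006, -0.023]), (317, [0.001, -0.007, -0.024]), (330, [0.009, -0.009, -0.03]), (336, [0.013, -0.01, -0.034]), (342, [0.017, -0.01, -0.032]), (349, [0.041, 0.05, 0.136])]
235 [(285, [-0.017, -0.01, -0.049]), (292, [-0.013, -0.01, -0.05]), (298, [-0.01, -0.01, -0.049]), (304, [-0.007, -0.003, -0.031]), (317, [0.001, -0.004, -0.036]), (330, [0.009, -0.006, -0.041]), (336, [0.012, -0.01, -0.05]), (342, [0.015, -0.01, -0.049]), (349, [0.019, -0.01, -0.049])]
245 [(285, [-0.016, -0.01, -0.063]), (292, [-0.012, -0.01, -0.063]), (298, [-0.009, -0.01, -0.063]), (304, [-0.007, 0.002, -0.035]), (317, [0.001, 0.002, -0.037]), (330, [0.009, -0.0, -0.041]), (336, [0.011, -0.01, -0.064]), (342, [0.014, -0.01, -0.064]), (349, [0.018, -0.01, -0.063])]
255 [(285, [-0.014, -0.01, -0.075]), (292, [-0.011, -0.01, -0.075]), (298, [-0.008, -0.008, -0.072]), (304, [-0.015, 0.09, 0.136]), (317, [0.002, 0.09, 0.136]), (330, [0.009, 0.005, -0.043]), (336, [0.01, -0.009, -0.073]), (342, [0.013, -0.01, -0.075]), (349, [0.016, -0.01, -0.076])]
```

View pics/w3.png

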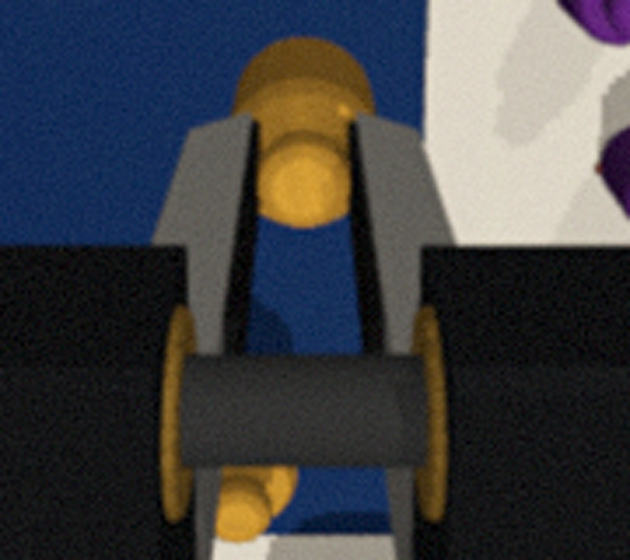

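The brass small is lifted (−2.1 N), but the width of 0.167, about 16 mm, suggests the jaws closed on the knob. The visible fingertips also seem to end about 26 mm above the stated TCP. I'll check that from the scene camera.

```bash
python3 - <<'E'
from h import *
s=status.observe();tcp=np.array(s["ee_pos"]);print(tcp)
for cam in("scene","top"):
    p,d=eyes.capture(cam);cal=eyes.get_calibration(cam)
    C=cloud(cal,d)-tcp
    K=np.array([[cal["fx"],0,cal["cx"]],[0,cal["fy"],cal["cy"]],[0,0,1]])
    X=np.array([tcp+[0,0,k] for k in(0,.019,.037,.08,-.0125)])
    uv=cv2.projectPoints(X,np.float64(cal["rvec"]),np.float64(cal["tvec"]),K,np.float64(cal["D"]))[0].reshape(-1,2);print(cam,uv.round(0).tolist())
    u,v=uv[0].astype(int)
    if cam=="scene":
        x0,y0=u-40,v-60
        cv2.imwrite("pics/s2.png",cv2.resize(p[y0:y0+90,x0:x0+90],None,fx=6,fy=6,interpolation=cv2.INTER_CUBIC)[:,:,::-1]); print("crop",x0,y0)
        B=C[y0:y0+90,x0:x0+90].reshape(-1,3);ok=(np.abs(B[:,0])<.02)&(np.abs(B[:,1])<.04)&(B[:,2]>-.03)&(B[:,2]<.08);B=B[ok]
        for a in np.arange(-.02,.08,.006):
            q=B[(B[:,2]>=a)&(B[:,2]<a+.006)]
            if len(q): print(a.round(3),len(q),q.min(0).round(3),q.max(0).round(3))
E
```

```text
[0.46296783 0.27418158 0.13767566]
scene [[254.0, 155.0], [253.0, 149.0], [253.0, 143.0], [252.0, 128.0], [254.0, 159.0]]
crop 214 94
-0.02 1 [-0.008 -0.009 -0.014] [-0.008 -0.009 -0.014]
-0.014 14 [-0.015 -0.016 -0.014] [ 0.007  0.002 -0.008]
-0.008 23 [-0.015 -0.016 -0.008] [ 0.011  0.006 -0.002]
-0.002 20 [-0.013 -0.017 -0.002] [0.006 0.007 0.003]
0.004 23 [-0.014 -0.017  0.004] [0.006 0.01  0.01 ]
0.01 19 [-0.016 -0.015  0.011] [0.007 0.009 0.016]
0.016 33 [-0.014 -0.017  0.016] [0.013 0.011 0.022]
0.022 18 [-0.011 -0.014  0.022] [0.009 0.013 0.028]
0.028 19 [-0.012 -0.019  0.029] [0.002 0.015 0.034]
0.034 30 [-0.01  -0.021  0.034] [0.006 0.018 0.04 ]
0.04 30 [-0.011 -0.022  0.04 ] [0.008 0.018 0.046]
0.046 30 [-0.01  -0.021  0.046] [0.009 0.022 0.052]
0.052 34 [-0.011 -0.022  0.052] [0.01  0.021 0.058]
0.058 30 [-0.011 -0.021  0.058] [0.01  0.018 0.064]
0.064 30 [-0.011 -0.023  0.064] [0.009 0.018 0.069]
0.07 28 [-0.011 -0.023  0.07 ] [0.009 0.021 0.076]
0.076 23 [-0.011 -0.022  0.076] [0.01  0.022 0.08 ]
top [[225.0, 222.0], [223.0, 222.0], [221.0, 221.0], [217.0, 219.0], [226.0, 223.0]]
```

View pics/s2.png

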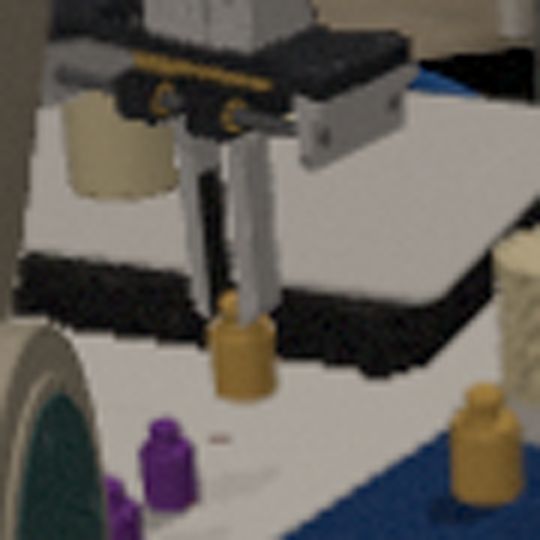

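The scene view confirms it: the fingers end about 25 mm above the reported TCP, and the weight hangs from its knob (crop pixels (235,305) knob, (245,360) body). I'll set it back on the mat and regrip it on the body, using the corrected offset.

arm_command(steps=[{"x": 0,"y": 0,"z": 0.15,"rx": 0,"ry": 0,"rz": 0},{"x": 0,"y": 0,"z": 0.15,"rx": 0,"ry": 0,"rz": 0},{"x": 0,"y": 0,"z": 0.15,"rx": 0,"ry": 0,"rz": 0},{"x": 0,"y": 0,"z": 0.09,"rx": 0,"ry": 0,"rz": 0},{"x": 0,"y": 0,"z": 0.04,"rx": 0,"ry": 0,"rz": 0},{"x": 0,"y": 0,"z": 0.01,"rx": 0,"ry": 0,"rz": 0},{"x": 0,"y": 0,"z": 0,"rx": 0,"ry": 0,"rz": 0},{"x": 0,"y": 0,"z": 0,"rx": 0,"ry": 0,"rz": 0}])

```text
clock: 5.7
ee_pos: [0.463, 0.2743, 0.0191]
ee_rot: [[-0.001, 1.0, 0.001], [1.0, 0.001, 0.001], [0.001, 0.001, -1.0]]
force: [0.1, 0.3, -1.6]
width: 0.173
```

```bash
python3 g.py BS 0.0165
```

```text
t 5.7 p [0.463, 0.2743, 0.0191] z [0.0013, 0.0009, -1.0] yaw x [-0.0006, 1.0, 0.0009] w 0.17295255571923604 F [0.1, 0.3, -1.6]
shift mm [-0.5, -0.5, 2.6] share [-0.002, -0.002, 0.013] rot share [0.0008, -0.0006, 0.0004]
```

arm_command(steps=[{"x": 0,"y": 0,"z": 0.008,"rx": 0,"ry": 0,"rz": 0},{"x": 0,"y": 0,"z": 0,"rx": 0,"ry": 0,"rz": 0},{"x": 0,"y": 0,"z": 0,"rx": 0,"ry": 0,"rz": 0},{"x": 0,"y": 0,"z": 0,"rx": 0,"ry": 0,"rz": 0}])

```text
clock: 6.1
ee_pos: [0.4624, 0.2739, 0.017]
ee_rot: [[-0.001, 1.0, 0.0], [1.0, 0.001, 0.0], [0.0, 0.0, -1.0]]
force: [-0.5, 0.1, -1.7]
width: 0.174
```

```bash
python3 g.py BS 0.0165
```

```text
t 6.1 p [0.4624, 0.2739, 0.017] z [0.0003, 0.0002, -1.0] yaw x [-0.0006, 1.0, 0.0002] w 0.17436997999244874 F [-0.5, 0.1, -1.7]
shift mm [-0.1, 0.1, 0.5] share [-0.0, 0.0, 0.002] rot share [0.0002, -0.0001, 0.0004]
```

arm_command(steps=[{"x": 0,"y": 0,"z": 0.004,"rx": 0,"ry": 0,"rz": 0},{"x": 0,"y": 0,"z": 0,"rx": 0,"ry": 0,"rz": 0}])

```text
clock: 6.3
ee_pos: [0.4626, 0.2739, 0.0163]
ee_rot: [[-0.001, 1.0, 0.0], [1.0, 0.001, 0.0], [0.0, 0.0, -1.0]]
force: [-1.3, 0.0, 2.3]
width: 0.172
```

arm_command(steps=[{"x": 0,"y": 0,"z": 0,"rx": 0,"ry": 0,"rz": 0},{"x": 0,"y": 0,"z": 0,"rx": 0,"ry": 0,"rz": 0},{"x": 0,"y": 0,"z": 0,"rx": 0,"ry": 0,"rz": 0},{"x": 0,"y": 0,"z": 0,"rx": 0,"ry": 0,"rz": 0},{"x": 0,"y": 0,"z": 0,"rx": 0,"ry": 0,"rz": 0},{"x": 0,"y": 0,"z": 0,"rx": 0,"ry": 0,"rz": 0}], grip=100)

```text
clock: 6.9
ee_pos: [0.4623, 0.2738, 0.0159]
ee_rot: [[-0.001, 1.0, -0.0], [1.0, 0.001, 0.0], [0.0, -0.0, -1.0]]
force: [-0.5, -0.3, -0.5]
width: 0.607
```

```bash
python3 g.py BS -0.008; python3 - <<'E'
from h import *
s=status.observe();p,d=eyes.capture("wrist");cal=eyes.get_calibration("wrist")
C=cloud(cal,d,s);T=(C-np.array(s["ee_pos"]))@np.array(s["ee_rot"])
# finger ends: points near y=-.01 on fingers
m=(d>0)&(abs(T[...,1])<.012)&(abs(T[...,0])>.018)&(abs(T[...,0])<.045)&(T[...,2]>-.07)&(T[...,2]<-.012)
v,u=np.nonzero(m);W=T[m];print(len(W),"finger lowest z",np.percentile(W[:,2],[95,99,100]).round(4),"rows",v.min())
cv2.imwrite("pics/w4.png",cv2.resize(p[160:300,200:430],None,fx=3,fy=3,interpolation=cv2.INTER_CUBIC)[:,:,::-1])
E
```

```text
t 6.9 p [0.4623, 0.2738, 0.0159] z [-0.0001, 0.0, -1.0] yaw x [-0.0006, 1.0, 0.0] w 0.6074995399802474 F [-0.5, -0.3, -0.5]
shift mm [-0.0, 0.2, 23.9] share [-0.0, 0.001, 0.12] rot share [-0.0, -0.0, 0.0004]
1929 finger lowest z [-0.0315 -0.0281 -0.026 ] rows 222
```

View pics/w4.png

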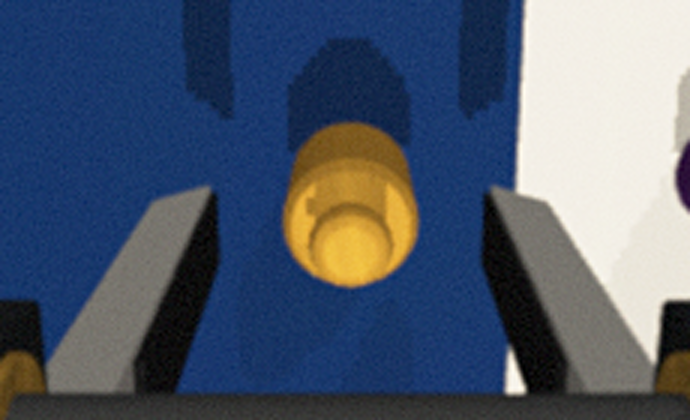

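The weight is back upright and centred. The fingers end 26 mm above the reported TCP, so pick heights drop by that much.

arm_command(steps=[{"x": 0,"y": 0,"z": 0.06,"rx": 0,"ry": 0,"rz": 0},{"x": 0,"y": 0,"z": 0.054,"rx": 0,"ry": 0,"rz": 0},{"x": 0,"y": 0,"z": 0,"rx": 0,"ry": 0,"rz": 0},{"x": 0,"y": 0,"z": 0,"rx": 0,"ry": 0,"rz": 0},{"x": 0,"y": 0,"z": 0,"rx": 0,"ry": 0,"rz": 0}])

```text
clock: 7.45
ee_pos: [0.4624, 0.2738, -0.0069]
ee_rot: [[-0.001, 1.0, -0.0], [1.0, 0.001, -0.0], [-0.0, -0.0, -1.0]]
force: [0.1, 0.3, 1.0]
width: 0.612
```

arm_command(steps=[{"x": 0,"y": 0,"z": 0,"rx": 0,"ry": 0,"rz": 0},{"x": 0,"y": 0,"z": 0,"rx": 0,"ry": 0,"rz": 0},{"x": 0,"y": 0,"z": 0,"rx": 0,"ry": 0,"rz": 0},{"x": 0,"y": 0,"z": 0,"rx": 0,"ry": 0,"rz": 0},{"x": 0,"y": 0,"z": 0,"rx": 0,"ry": 0,"rz": 0},{"x": 0,"y": 0,"z": 0,"rx": 0,"ry": 0,"rz": 0}], grip=255)

```text
clock: 8.05
ee_pos: [0.4625, 0.2739, -0.0067]
ee_rot: [[-0.001, 1.0, 0.0], [1.0, 0.001, 0.0], [0.0, 0.0, -1.0]]
force: [-1.1, -0.6, 0.6]
width: 0.321
```

```bash
python3 g.py WS 0.0025
```

```text
t 8.05 p [0.4625, 0.2739, -0.0067] z [0.0002, 0.0002, -1.0] yaw x [-0.0006, 1.0, 0.0002] w 0.3211868708884925 F [-1.1, -0.6, 0.6]
shift mm [-545.7, 20.8, -9.3] share [-2.729, 0.104, -0.046] rot share [0.0002, -0.0001, 0.0004]
```

Width 0.321 is 30 mm, so it is gripped on the body. Lifting and carrying.

arm_command(steps=[{"x": 0,"y": 0,"z": -0.1,"rx": 0,"ry": 0,"rz": 0},{"x": 0,"y": 0,"z": -0.2,"rx": 0,"ry": 0,"rz": 0},{"x": 0,"y": 0,"z": -0.2,"rx": 0,"ry": 0,"rz": 0},{"x": -0.1,"y": 0,"z": -0.1,"rx": 0,"ry": 0,"rz": 0},{"x": -0.2,"y": 0.012,"z": 0,"rx": 0,"ry": 0,"rz": 0},{"x": -0.2,"y": 0.012,"z": 0,"rx": 0,"ry": 0,"rz": 0},{"x": -0.2,"y": 0.01,"z": 0,"rx": 0,"ry": 0,"rz": 0},{"x": -0.2,"y": 0.01,"z": 0,"rx": 0,"ry": 0,"rz": 0}])

```text
clock: 8.85
ee_pos: [0.4706, 0.0922, 0.113]
ee_rot: [[-0.001, 1.0, -0.001], [1.0, 0.001, -0.0], [-0.0, -0.001, -1.0]]
force: [0.6, -1.2, -2.9]
width: 0.315
```

arm_command(steps=[{"x": -0.2,"y": 0.01,"z": 0,"rx": 0,"ry": 0,"rz": 0},{"x": -0.2,"y": 0.01,"z": 0,"rx": 0,"ry": 0,"rz": 0},{"x": -0.2,"y": 0.01,"z": 0,"rx": 0,"ry": 0,"rz": 0},{"x": -0.2,"y": 0.01,"z": 0,"rx": 0,"ry": 0,"rz": 0},{"x": -0.2,"y": 0.01,"z": 0,"rx": 0,"ry": 0,"rz": 0},{"x": -0.2,"y": 0.01,"z": 0,"rx": 0,"ry": 0,"rz": 0},{"x": -0.2,"y": 0,"z": 0,"rx": 0,"ry": 0,"rz": 0},{"x": -0.2,"y": 0,"z": 0,"rx": 0,"ry": 0,"rz": 0}])

```text
clock: 9.65
ee_pos: [0.4826, -0.2276, 0.1127]
ee_rot: [[-0.001, 1.0, -0.001], [1.0, 0.001, 0.001], [0.001, -0.001, -1.0]]
force: [-0.1, 0.0, -3.0]
width: 0.316
```

```bash
python3 g.py WS 0.0023
```

```text
t 9.65 p [0.4826, -0.2276, 0.1127] z [-0.0011, 0.0006, -1.0] yaw x [-0.0005, 1.0, 0.0006] w 0.3155694620747812 F [-0.1, 0.0, -3.0]
shift mm [-44.3, 1.1, 110.4] share [-0.221, 0.005, 0.552] rot share [-0.0007, -0.0004, 0.0003]
```

arm_command(steps=[{"x": -0.15,"y": 0,"z": 0,"rx": 0,"ry": 0,"rz": 0},{"x": -0.076,"y": 0,"z": 0.1,"rx": 0,"ry": 0,"rz": 0},{"x": 0,"y": 0,"z": 0.15,"rx": 0,"ry": 0,"rz": 0},{"x": 0,"y": 0,"z": 0.1,"rx": 0,"ry": 0,"rz": 0},{"x": 0,"y": 0,"z": 0,"rx": 0,"ry": 0,"rz": 0},{"x": 0,"y": 0,"z": 0,"rx": 0,"ry": 0,"rz": 0},{"x": 0,"y": 0,"z": 0,"rx": 0,"ry": 0,"rz": 0},{"x": 0,"y": 0,"z": 0,"rx": 0,"ry": 0,"rz": 0}])

```text
clock: 10.45
ee_pos: [0.4844, -0.2717, 0.0443]
ee_rot: [[-0.001, 1.0, 0.002], [1.0, 0.001, -0.001], [-0.001, 0.002, -1.0]]
force: [-0.4, 0.0, -2.6]
width: 0.315
```

```bash
python3 g.py WS 0.0023;python3 - <<'E'
from h import *
s=status.observe();p,d=eyes.capture("wrist");cal=eyes.get_calibration("wrist")
C=cloud(cal,d,s);h=cv2.cvtColor(p,cv2.COLOR_RGB2HSV)
np.savez("w5.npz",p=p,d=d)
cv2.imwrite("pics/w5.png",p[:,:,::-1])
m=(d>0)&(C[...,2]>.019)&(C[...,2]<.027)&(abs(C[...,0]-.484)<.04)&(abs(C[...,1]+.272)<.04)
W=C[m];print(len(W),W.min(0).round(4),W.max(0).round(4))
E
```

```text
t 10.45 p [0.4844, -0.2717, 0.0443] z [0.002, -0.001, -1.0] yaw x [-0.0009, 1.0, -0.001] w 0.31530399219690564 F [-0.4, 0.0, -2.6]
shift mm [-0.1, -0.9, 42.0] share [-0.0, -0.004, 0.21] rot share [0.0012, 0.0006, 0.0005]
1222 [ 0.4567 -0.2989  0.019 ] [ 0.4991 -0.2438  0.0253]
```

View pics/w5.png

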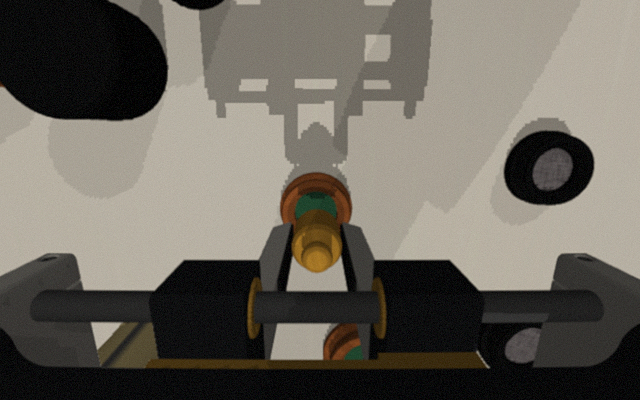

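The wrist view agrees with the top view: rim centre about (0.484,−0.271), pocket centred under the weight. Lowering.

arm_command(steps=[{"x": 0,"y": -0.002,"z": 0.07,"rx": 0,"ry": 0,"rz": 0},{"x": 0,"y": 0,"z": 0.06,"rx": 0,"ry": 0,"rz": 0},{"x": 0,"y": 0,"z": 0.04,"rx": 0,"ry": 0,"rz": 0},{"x": 0,"y": 0,"z": 0.02,"rx": 0,"ry": 0,"rz": 0},{"x": 0,"y": 0,"z": 0.01,"rx": 0,"ry": 0,"rz": 0},{"x": 0,"y": 0,"z": 0,"rx": 0,"ry": 0,"rz": 0},{"x": 0,"y": 0,"z": 0,"rx": 0,"ry": 0,"rz": 0},{"x": 0,"y": 0,"z": 0,"rx": 0,"ry": 0,"rz": 0}])

```text
clock: 11.3
ee_pos: [0.4834, -0.2715, 0.0035]
ee_rot: [[-0.001, 1.0, 0.001], [1.0, 0.001, -0.0], [-0.0, 0.001, -1.0]]
force: [0.6, 0.8, -2.9]
width: 0.318
```

```bash
python3 g.py WS 0.0023
```

```text
t 11.3 p [0.4834, -0.2715, 0.0035] z [0.0006, -0.0003, -1.0] yaw x [-0.0006, 1.0, -0.0003] w 0.31812188458051477 F [0.6, 0.8, -2.9]
shift mm [-0.3, 0.2, 1.2] share [-0.001, 0.001, 0.006] rot share [0.0004, 0.0002, 0.0004]
```

arm_command(steps=[{"x": 0,"y": 0,"z": 0.005,"rx": 0,"ry": 0,"rz": 0},{"x": 0,"y": 0,"z": 0.003,"rx": 0,"ry": 0,"rz": 0},{"x": 0,"y": 0,"z": 0,"rx": 0,"ry": 0,"rz": 0},{"x": 0,"y": 0,"z": 0,"rx": 0,"ry": 0,"rz": 0}])

```text
clock: 11.7
ee_pos: [0.4834, -0.2715, 0.0023]
ee_rot: [[-0.001, 1.0, 0.001], [1.0, 0.001, -0.0], [-0.0, 0.001, -1.0]]
force: [-1.0, 1.8, 5.6]
width: 0.313
```

Contact: the force went from −2.9 to +5.6 N at the expected height. Opening and retreating.

arm_command(steps=[{"x": 0,"y": 0,"z": 0,"rx": 0,"ry": 0,"rz": 0},{"x": 0,"y": 0,"z": 0,"rx": 0,"ry": 0,"rz": 0},{"x": 0,"y": 0,"z": 0,"rx": 0,"ry": 0,"rz": 0},{"x": 0,"y": 0,"z": -0.1,"rx": 0,"ry": 0,"rz": 0},{"x": 0,"y": 0,"z": -0.2,"rx": 0,"ry": 0,"rz": 0},{"x": 0,"y": 0,"z": -0.2,"rx": 0,"ry": 0,"rz": 0},{"x": 0,"y": 0,"z": -0.05,"rx": 0,"ry": 0,"rz": 0}], grip=100)

```text
clock: 12.4
ee_pos: [0.4856, -0.2727, 0.1154]
ee_rot: [[-0.0, 1.0, 0.006], [1.0, 0.0, -0.003], [-0.003, 0.006, -1.0]]
force: [0.2, -0.2, -0.2]
width: 0.61
```

```bash
python3 g.py SS -0.0095;python3 - <<'E'
from h import *
s=status.observe();p,d=eyes.capture("wrist");cal=eyes.get_calibration("wrist")
C=cloud(cal,d,s)
cv2.imwrite("pics/w6.png",cv2.resize(p[100:340,180:500],None,fx=2.4,fy=2.4)[:,:,::-1])
m=(d>0)&(C[...,2]>.056)&(C[...,2]<.07)&(abs(C[...,0]-.484)<.03)&(abs(C[...,1]+.272)<.03)
W=C[m];print(len(W),W.mean(0).round(4),W.max(0).round(4),((W.min(0)+W.max(0))/2).round(4))
E
```

```text
t 12.4 p [0.4856, -0.2727, 0.1154] z [0.0062, -0.0031, -1.0] yaw x [-0.0005, 1.0, -0.0031] w 0.6096195856337328 F [0.2, -0.2, -0.2]
shift mm [388.7, -10.6, 123.6] share [1.943, -0.053, 0.618] rot share [0.0039, 0.002, 0.0003]
275 [ 0.4837 -0.2706  0.0608] [ 0.4925 -0.2623  0.0632] [ 0.4843 -0.2706  0.0598]
```

View pics/w6.png

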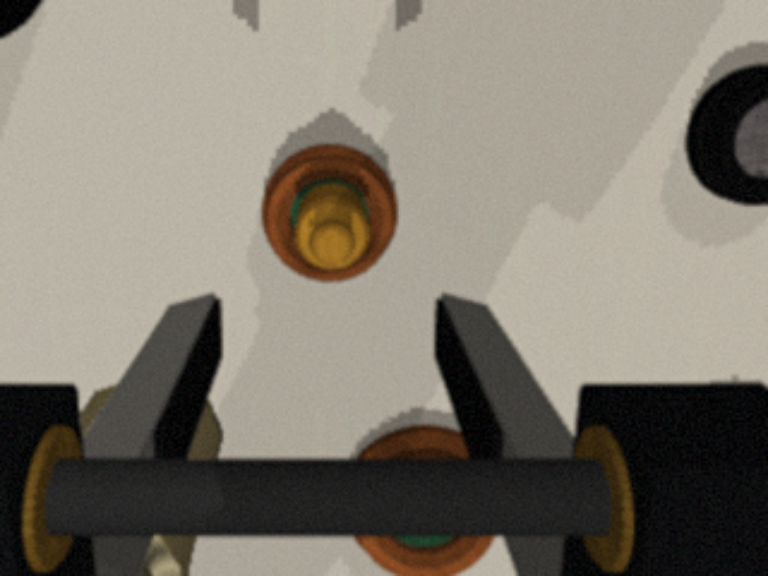

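The brass small is seated: knob top at z = 0.062, as it should be, and upright. Now the steel small.

arm_command(steps=[{"x": 0.2,"y": -0.006,"z": 0,"rx": 0,"ry": 0,"rz": 0},{"x": 0.24,"y": -0.006,"z": 0,"rx": 0,"ry": 0,"rz": 0},{"x": 0.24,"y": -0.006,"z": 0,"rx": 0,"ry": 0,"rz": 0},{"x": 0.24,"y": -0.006,"z": 0,"rx": 0,"ry": 0,"rz": 0},{"x": 0.24,"y": -0.006,"z": 0,"rx": 0,"ry": 0,"rz": 0},{"x": 0.24,"y": -0.003,"z": 0,"rx": 0,"ry": 0,"rz": 0},{"x": 0.24,"y": -0.003,"z": 0,"rx": 0,"ry": 0,"rz": 0},{"x": 0.2,"y": -0.003,"z": 0,"rx": 0,"ry": 0,"rz": 0}])

```text
clock: 13.25
ee_pos: [0.4737, 0.0993, 0.1103]
ee_rot: [[-0.002, 1.0, -0.002], [1.0, 0.002, 0.0], [0.0, -0.002, -1.0]]
force: [0.4, 1.1, 0.9]
width: 0.607
```

arm_command(steps=[{"x": 0.096,"y": 0,"z": 0,"rx": 0,"ry": 0,"rz": 0},{"x": 0,"y": 0,"z": 0.15,"rx": 0,"ry": 0,"rz": 0},{"x": 0,"y": 0,"z": 0.15,"rx": 0,"ry": 0,"rz": 0},{"x": 0,"y": 0,"z": 0,"rx": 0,"ry": 0,"rz": 0},{"x": 0,"y": 0,"z": 0,"rx": 0,"ry": 0,"rz": 0},{"x": 0,"y": 0,"z": 0,"rx": 0,"ry": 0,"rz": 0},{"x": 0,"y": 0,"z": 0,"rx": 0,"ry": 0,"rz": 0}])

```text
clock: 13.95
ee_pos: [0.476, 0.1159, 0.0526]
ee_rot: [[-0.0, 1.0, 0.002], [1.0, 0.0, 0.001], [0.001, 0.002, -1.0]]
force: [0.8, 0.8, -0.6]
width: 0.609
```

```bash
python3 g.py SS -0.0095;python3 - <<'E'
from h import *
s=status.observe();p,d=eyes.capture("wrist");cal=eyes.get_calibration("wrist")
C=cloud(cal,d,s)
m=(d>0)&(C[...,2]>.045)&(C[...,2]<.06)&(abs(C[...,0]-.4756)<.02)&(abs(C[...,1]-.1156)<.016)
W=C[m];print(len(W),W.mean(0).round(4),W.max(0).round(4),((W.min(0)+W.max(0))/2).round(4))
cv2.imwrite("pics/w7.png",cv2.resize(p[100:340,180:500],None,fx=2.4,fy=2.4)[:,:,::-1])
E
```

```text
t 13.95 p [0.476, 0.1159, 0.0526] z [0.002, 0.0006, -1.0] yaw x [-0.0001, 1.0, 0.0006] w 0.6094191003522503 F [0.8, 0.8, -0.6]
shift mm [-0.3, -0.5, 62.1] share [-0.002, -0.002, 0.311] rot share [0.0013, -0.0004, 0.0001]
486 [0.4755 0.1166 0.0514] [0.4851 0.1253 0.0539] [0.4763 0.1163 0.0498]
```

View pics/w7.png

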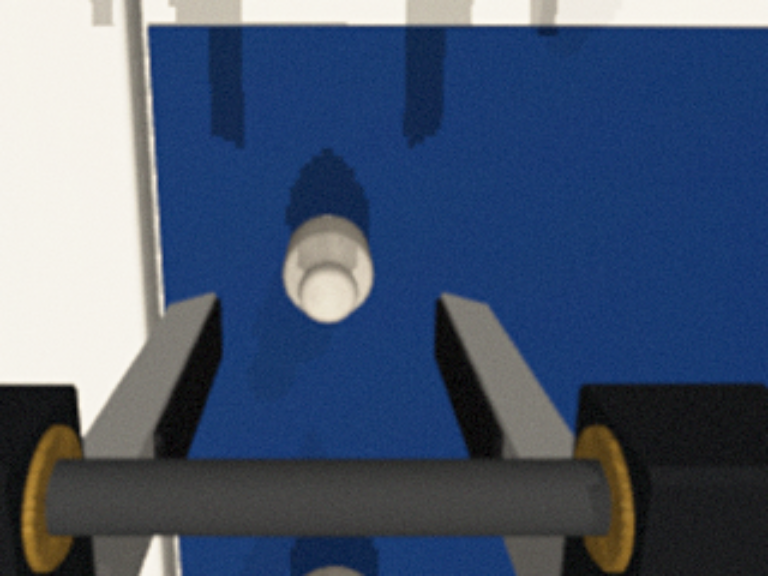

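The steel small is centred between the fingers. Descending.

arm_command(steps=[{"x": 0,"y": 0,"z": 0.12,"rx": 0,"ry": 0,"rz": 0},{"x": 0,"y": 0,"z": 0.12,"rx": 0,"ry": 0,"rz": 0},{"x": 0,"y": 0,"z": 0.06,"rx": 0,"ry": 0,"rz": 0},{"x": 0,"y": 0,"z": 0,"rx": 0,"ry": 0,"rz": 0},{"x": 0,"y": 0,"z": 0,"rx": 0,"ry": 0,"rz": 0},{"x": 0,"y": 0,"z": 0,"rx": 0,"ry": 0,"rz": 0},{"x": 0,"y": 0,"z": 0,"rx": 0,"ry": 0,"rz": 0}])

```text
clock: 14.7
ee_pos: [0.4758, 0.116, -0.0076]
ee_rot: [[-0.001, 1.0, 0.002], [1.0, 0.001, 0.001], [0.001, 0.002, -1.0]]
force: [-0.4, 0.5, 1.1]
width: 0.61
```

```bash
python3 g.py SS -0.0095
```

```text
t 14.7 p [0.4758, 0.116, -0.0076] z [0.0016, 0.0005, -1.0] yaw x [-0.0006, 1.0, 0.0005] w 0.6096026355405457 F [-0.4, 0.5, 1.1]
shift mm [-0.4, -0.2, 1.9] share [-0.002, -0.001, 0.01] rot share [0.001, -0.0003, 0.0004]
```

arm_command(steps=[{"x": 0,"y": 0,"z": 0.006,"rx": 0,"ry": 0,"rz": 0},{"x": 0,"y": 0,"z": 0,"rx": 0,"ry": 0,"rz": 0},{"x": 0,"y": 0,"z": 0,"rx": 0,"ry": 0,"rz": 0},{"x": 0,"y": 0,"z": 0,"rx": 0,"ry": 0,"rz": 0},{"x": 0,"y": 0,"z": 0,"rx": 0,"ry": 0,"rz": 0},{"x": 0,"y": 0,"z": 0,"rx": 0,"ry": 0,"rz": 0},{"x": 0,"y": 0,"z": 0,"rx": 0,"ry": 0,"rz": 0}], grip=255)

```text
clock: 15.4
ee_pos: [0.4751, 0.1158, -0.0096]
ee_rot: [[-0.001, 1.0, 0.0], [1.0, 0.001, 0.0], [0.0, 0.0, -1.0]]
force: [-0.3, -0.4, 1.5]
width: 0.32
```

```bash
python3 g.py KS -0.0005
```

```text
t 15.4 p [0.4751, 0.1158, -0.0096] z [0.0001, 0.0, -1.0] yaw x [-0.0005, 1.0, 0.0] w 0.3199993897399398 F [-0.3, -0.4, 1.5]
shift mm [-197.0, -27.0, -9.1] share [-0.985, -0.135, -0.045] rot share [0.0, -0.0, 0.0003]
```

arm_command(steps=[{"x": 0,"y": 0,"z": -0.1,"rx": 0,"ry": 0,"rz": 0},{"x": 0,"y": 0,"z": -0.2,"rx": 0,"ry": 0,"rz": 0},{"x": -0.135,"y": -0.02,"z": -0.15,"rx": 0,"ry": 0,"rz": 0},{"x": -0.2,"y": -0.035,"z": 0,"rx": 0,"ry": 0,"rz": 0},{"x": -0.2,"y": -0.03,"z": 0,"rx": 0,"ry": 0,"rz": 0},{"x": -0.2,"y": -0.03,"z": 0,"rx": 0,"ry": 0,"rz": 0},{"x": -0.15,"y": -0.02,"z": 0,"rx": 0,"ry": 0,"rz": 0},{"x": -0.1,"y": 0,"z": 0,"rx": 0,"ry": 0,"rz": 0}])

```text
clock: 16.2
ee_pos: [0.4464, -0.0839, 0.08]
ee_rot: [[0.003, 1.0, -0.002], [1.0, -0.003, -0.001], [-0.001, -0.002, -1.0]]
force: [0.3, 0.6, -1.7]
width: 0.318
```

arm_command(steps=[{"x": 0,"y": 0,"z": 0.1,"rx": 0,"ry": 0,"rz": 0},{"x": 0,"y": 0,"z": 0.1,"rx": 0,"ry": 0,"rz": 0},{"x": 0,"y": 0,"z": 0,"rx": 0,"ry": 0,"rz": 0},{"x": 0,"y": 0,"z": 0,"rx": 0,"ry": 0,"rz": 0},{"x": 0,"y": 0,"z": 0,"rx": 0,"ry": 0,"rz": 0},{"x": 0,"y": 0,"z": 0,"rx": 0,"ry": 0,"rz": 0}])

```text
clock: 16.8
ee_pos: [0.4488, -0.0811, 0.0411]
ee_rot: [[-0.001, 1.0, 0.001], [1.0, 0.001, -0.0], [-0.0, 0.001, -1.0]]
force: [-0.6, 0.1, -2.6]
width: 0.318
```

```bash
python3 g.py KS -0.0006;python3 - <<'E'
from h import *
s=status.observe();p,d=eyes.capture("wrist");cal=eyes.get_calibration("wrist")
C=cloud(cal,d,s)
cv2.imwrite("pics/w8.png",cv2.resize(p[100:340,180:500],None,fx=2.4,fy=2.4)[:,:,::-1])
m=(d>0)&(C[...,2]>.019)&(C[...,2]<.027)&(abs(C[...,0]-.4482)<.04)&(abs(C[...,1]+.0812)<.04)
W=C[m];print(len(W),W.min(0).round(4),W.max(0).round(4))
E
```

```text
t 16.8 p [0.4488, -0.0811, 0.0411] z [0.0015, -0.0001, -1.0] yaw x [-0.0011, 1.0, -0.0001] w 0.31806626284330497 F [-0.6, 0.1, -2.6]
shift mm [-0.1, -0.7, 41.7] share [-0.001, -0.003, 0.208] rot share [0.0009, 0.0001, 0.0007]
1242 [ 0.4212 -0.1088  0.019 ] [ 0.4627 -0.0524  0.0249]
```

View pics/w8.png

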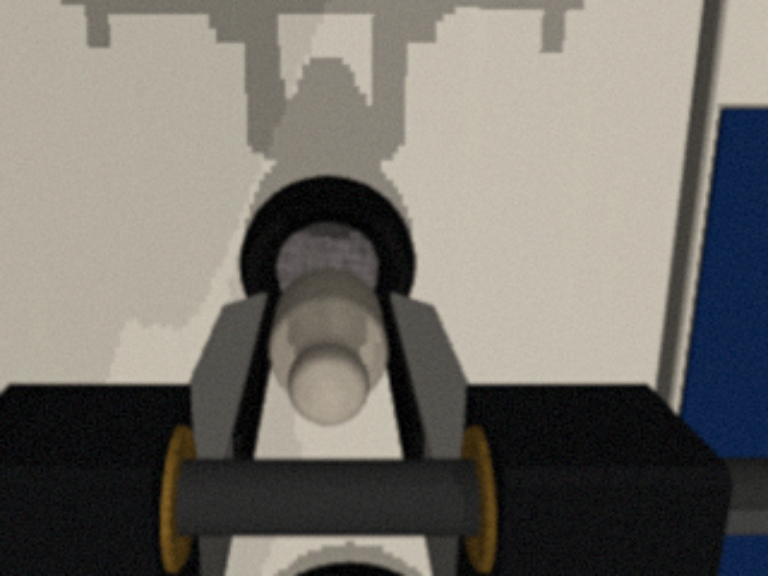

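Centred over the pocket: rim y centre −0.0806, near-edge x gives about 0.4487. Lowering.

arm_command(steps=[{"x": 0,"y": 0,"z": 0.07,"rx": 0,"ry": 0,"rz": 0},{"x": 0,"y": 0,"z": 0.06,"rx": 0,"ry": 0,"rz": 0},{"x": 0,"y": 0,"z": 0.04,"rx": 0,"ry": 0,"rz": 0},{"x": 0,"y": 0,"z": 0.02,"rx": 0,"ry": 0,"rz": 0},{"x": 0,"y": 0,"z": 0.008,"rx": 0,"ry": 0,"rz": 0},{"x": 0,"y": 0,"z": 0,"rx": 0,"ry": 0,"rz": 0},{"x": 0,"y": 0,"z": 0,"rx": 0,"ry": 0,"rz": 0},{"x": 0,"y": 0,"z": 0,"rx": 0,"ry": 0,"rz": 0}])

```text
clock: 17.65
ee_pos: [0.4485, -0.0812, 0.0011]
ee_rot: [[-0.001, 1.0, 0.001], [1.0, 0.001, -0.0], [-0.0, 0.001, -1.0]]
force: [0.4, -1.2, -2.7]
width: 0.32
```

```bash
python3 g.py KS -0.0006
```

```text
t 17.65 p [0.4485, -0.0812, 0.0011] z [0.0007, -0.0, -1.0] yaw x [-0.0005, 1.0, -0.0] w 0.31995939661924994 F [0.4, -1.2, -2.7]
shift mm [0.0, -0.3, 1.7] share [0.0, -0.001, 0.009] rot share [0.0005, 0.0, 0.0003]
```

arm_command(steps=[{"x": 0,"y": 0,"z": 0.005,"rx": 0,"ry": 0,"rz": 0},{"x": 0,"y": 0,"z": 0.004,"rx": 0,"ry": 0,"rz": 0},{"x": 0,"y": 0,"z": 0,"rx": 0,"ry": 0,"rz": 0},{"x": 0,"y": 0,"z": 0,"rx": 0,"ry": 0,"rz": 0}])

```text
clock: 18.05
ee_pos: [0.4484, -0.0812, -0.0006]
ee_rot: [[-0.001, 1.0, 0.001], [1.0, 0.001, -0.0], [-0.0, 0.001, -1.0]]
force: [-1.2, 0.3, 5.6]
width: 0.318
```

arm_command(steps=[{"x": 0,"y": 0,"z": 0,"rx": 0,"ry": 0,"rz": 0},{"x": 0,"y": 0,"z": 0,"rx": 0,"ry": 0,"rz": 0},{"x": 0,"y": 0,"z": 0,"rx": 0,"ry": 0,"rz": 0},{"x": 0,"y": 0,"z": -0.1,"rx": 0,"ry": 0,"rz": 0},{"x": 0,"y": 0,"z": -0.2,"rx": 0,"ry": 0,"rz": 0},{"x": 0,"y": 0,"z": -0.2,"rx": 0,"ry": 0,"rz": 0},{"x": 0,"y": 0,"z": -0.06,"rx": 0,"ry": 0,"rz": 0}], grip=100)

```text
clock: 18.75
ee_pos: [0.4502, -0.0815, 0.1141]
ee_rot: [[-0.0, 1.0, 0.005], [1.0, 0.0, -0.001], [-0.001, 0.005, -1.0]]
force: [0.3, -0.0, 0.2]
width: 0.61
```

```bash
python3 g.py SL -0.0075;python3 - <<'E'
from h import *
s=status.observe();p,d=eyes.capture("wrist");cal=eyes.get_calibration("wrist")
C=cloud(cal,d,s)
cv2.imwrite("pics/w9.png",cv2.resize(p[100:340,180:500],None,fx=2.4,fy=2.4)[:,:,::-1])
m=(d>0)&(C[...,2]>.056)&(C[...,2]<.07)&(abs(C[...,0]-.4482)<.03)&(abs(C[...,1]+.0812)<.03)
W=C[m];print(len(W),W.mean(0).round(4),W.max(0).round(4),((W.min(0)+W.max(0))/2).round(4))
E
```

```text
t 18.75 p [0.4502, -0.0815, 0.1141] z [0.0055, -0.0007, -1.0] yaw x [-0.0005, 1.0, -0.0007] w 0.6097261092113901 F [0.3, -0.0, 0.2]
shift mm [199.5, 179.2, 122.5] share [0.997, 0.896, 0.612] rot share [0.0035, 0.0004, 0.0003]
317 [ 0.4491 -0.0804  0.0605] [ 0.4583 -0.072   0.0627] [ 0.4495 -0.0807  0.0595]
```

View pics/w9.png

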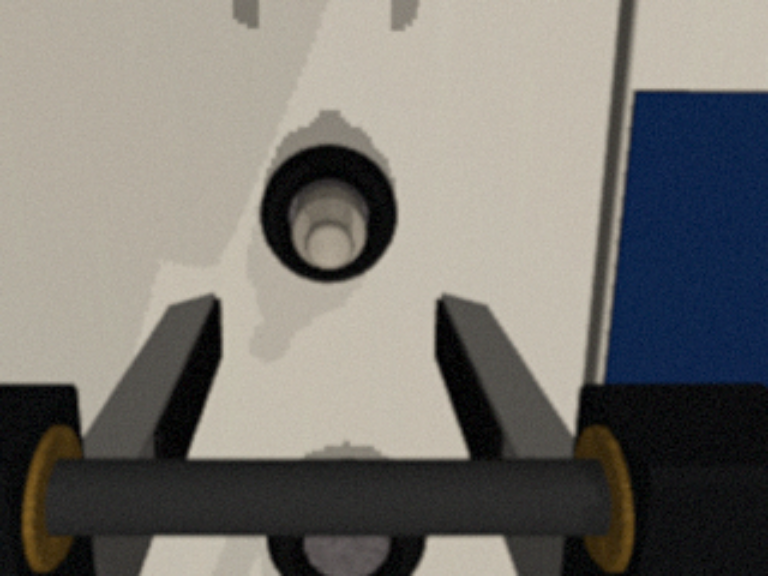

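The steel small is seated: knob top 0.062. Now the steel large.

arm_command(steps=[{"x": 0.1,"y": 0.09,"z": 0,"rx": 0,"ry": 0,"rz": 0},{"x": 0.16,"y": 0.145,"z": 0,"rx": 0,"ry": 0,"rz": 0},{"x": 0.16,"y": 0.145,"z": 0,"rx": 0,"ry": 0,"rz": 0},{"x": 0.16,"y": 0.145,"z": 0,"rx": 0,"ry": 0,"rz": 0},{"x": 0.16,"y": 0.145,"z": 0,"rx": 0,"ry": 0,"rz": 0},{"x": 0.16,"y": 0.145,"z": 0,"rx": 0,"ry": 0,"rz": 0},{"x": 0.097,"y": 0.09,"z": 0,"rx": 0,"ry": 0,"rz": 0}], grip=85)

```text
clock: 19.5
ee_pos: [0.6301, 0.122, 0.1095]
ee_rot: [[-0.003, 1.0, -0.0], [1.0, 0.003, 0.001], [0.001, -0.0, -1.0]]
force: [0.3, -1.0, -0.1]
width: 0.665
```

arm_command(steps=[{"x": 0,"y": 0,"z": 0.12,"rx": 0,"ry": 0,"rz": 0},{"x": 0,"y": 0,"z": 0.12,"rx": 0,"ry": 0,"rz": 0},{"x": 0,"y": 0,"z": 0,"rx": 0,"ry": 0,"rz": 0},{"x": 0,"y": 0,"z": 0,"rx": 0,"ry": 0,"rz": 0},{"x": 0,"y": 0,"z": 0,"rx": 0,"ry": 0,"rz": 0},{"x": 0,"y": 0,"z": 0,"rx": 0,"ry": 0,"rz": 0}])

```text
clock: 20.1
ee_pos: [0.6299, 0.1183, 0.0642]
ee_rot: [[-0.0, 1.0, 0.002], [1.0, 0.0, 0.001], [0.001, 0.002, -1.0]]
force: [0.0, 0.6, -0.8]
width: 0.664
```

```bash
python3 g.py SL -0.0085;python3 - <<'E'
from h import *
s=status.observe();p,d=eyes.capture("wrist");cal=eyes.get_calibration("wrist")
C=cloud(cal,d,s)
m=(d>0)&(C[...,2]>.055)&(C[...,2]<.072)&(abs(C[...,0]-.63)<.025)&(abs(C[...,1]-.118)<.02)
W=C[m];print(len(W),W.mean(0).round(4),W.max(0).round(4),((W.min(0)+W.max(0))/2).round(4))
cv2.imwrite("pics/w10.png",cv2.resize(p[100:340,180:500],None,fx=2.4,fy=2.4)[:,:,::-1])
E
```

```text
t 20.1 p [0.6299, 0.1183, 0.0642] z [0.0021, 0.0005, -1.0] yaw x [-0.0002, 1.0, 0.0005] w 0.663643452099287 F [0.0, 0.6, -0.8]
shift mm [-0.4, -0.1, 72.7] share [-0.002, -0.0, 0.364] rot share [0.0013, -0.0003, 0.0001]
762 [0.6297 0.1192 0.0634] [0.642  0.1308 0.0657] [0.6308 0.1195 0.0612]
```

View pics/w10.png

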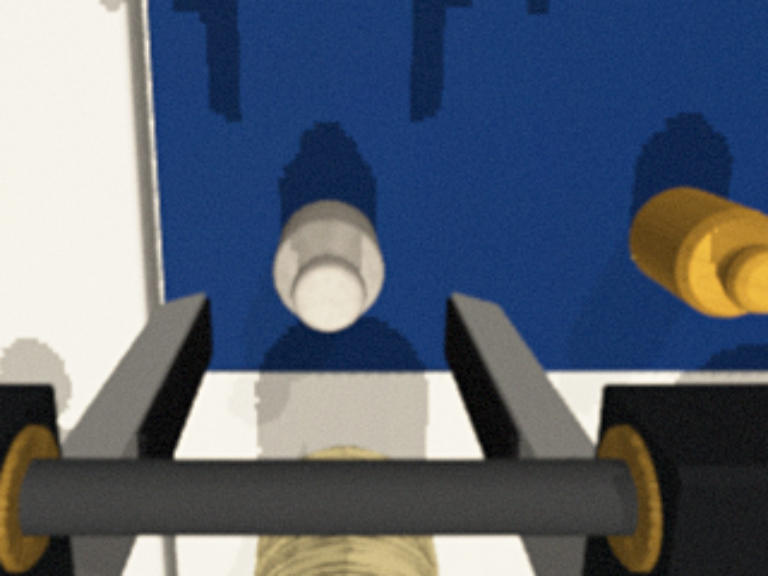

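arm_command(steps=[{"x": 0,"y": 0,"z": 0.15,"rx": 0,"ry": 0,"rz": 0},{"x": 0,"y": 0,"z": 0.14,"rx": 0,"ry": 0,"rz": 0},{"x": 0,"y": 0,"z": 0.065,"rx": 0,"ry": 0,"rz": 0},{"x": 0,"y": 0,"z": 0,"rx": 0,"ry": 0,"rz": 0},{"x": 0,"y": 0,"z": 0,"rx": 0,"ry": 0,"rz": 0},{"x": 0,"y": 0,"z": 0,"rx": 0,"ry": 0,"rz": 0},{"x": 0,"y": 0,"z": 0,"rx": 0,"ry": 0,"rz": 0}])

```text
clock: 20.85
ee_pos: [0.6301, 0.1186, -0.0066]
ee_rot: [[-0.001, 1.0, 0.002], [1.0, 0.001, 0.001], [0.001, 0.002, -1.0]]
force: [0.7, -0.0, 0.0]
width: 0.667
```

arm_command(steps=[{"x": 0,"y": 0,"z": 0,"rx": 0,"ry": 0,"rz": 0},{"x": 0,"y": 0,"z": 0,"rx": 0,"ry": 0,"rz": 0},{"x": 0,"y": 0,"z": 0,"rx": 0,"ry": 0,"rz": 0},{"x": 0,"y": 0,"z": 0,"rx": 0,"ry": 0,"rz": 0},{"x": 0,"y": 0,"z": 0,"rx": 0,"ry": 0,"rz": 0},{"x": 0,"y": 0,"z": 0,"rx": 0,"ry": 0,"rz": 0}], grip=255)

```text
clock: 21.45
ee_pos: [0.6291, 0.1184, -0.0079]
ee_rot: [[-0.001, 1.0, 0.0], [1.0, 0.001, 0.0], [0.0, 0.0, -1.0]]
force: [-0.7, 0.3, 1.9]
width: 0.4
```

```bash
python3 g.py KL 0.0005
```

```text
t 21.45 p [0.6291, 0.1184, -0.0079] z [0.0001, 0.0001, -1.0] yaw x [-0.0007, 1.0, 0.0001] w 0.4000279081693513 F [-0.7, 0.3, 1.9]
shift mm [-190.7, -12.6, -8.4] share [-0.954, -0.063, -0.042] rot share [0.0001, -0.0001, 0.0004]
```

arm_command(steps=[{"x": 0,"y": 0,"z": -0.1,"rx": 0,"ry": 0,"rz": 0},{"x": 0,"y": 0,"z": -0.2,"rx": 0,"ry": 0,"rz": 0},{"x": -0.12,"y": -0.01,"z": -0.15,"rx": 0,"ry": 0,"rz": 0},{"x": -0.2,"y": -0.015,"z": 0,"rx": 0,"ry": 0,"rz": 0},{"x": -0.2,"y": -0.015,"z": 0,"rx": 0,"ry": 0,"rz": 0},{"x": -0.2,"y": -0.015,"z": 0,"rx": 0,"ry": 0,"rz": 0},{"x": -0.14,"y": -0.01,"z": 0,"rx": 0,"ry": 0,"rz": 0},{"x": -0.094,"y": 0,"z": 0,"rx": 0,"ry": 0,"rz": 0}])

```text
clock: 22.25
ee_pos: [0.614, -0.0765, 0.0807]
ee_rot: [[0.003, 1.0, -0.003], [1.0, -0.003, -0.002], [-0.002, -0.003, -1.0]]
force: [0.0, 0.9, -5.2]
width: 0.402
```

arm_command(steps=[{"x": 0,"y": 0,"z": 0.1,"rx": 0,"ry": 0,"rz": 0},{"x": 0,"y": 0,"z": 0.1,"rx": 0,"ry": 0,"rz": 0},{"x": 0,"y": 0,"z": 0,"rx": 0,"ry": 0,"rz": 0},{"x": 0,"y": 0,"z": 0,"rx": 0,"ry": 0,"rz": 0},{"x": 0,"y": 0,"z": 0,"rx": 0,"ry": 0,"rz": 0},{"x": 0,"y": 0,"z": 0,"rx": 0,"ry": 0,"rz": 0}])

```text
clock: 22.85
ee_pos: [0.6169, -0.0724, 0.0429]
ee_rot: [[-0.001, 1.0, 0.002], [1.0, 0.001, -0.0], [-0.0, 0.002, -1.0]]
force: [-0.2, 0.7, -4.7]
width: 0.401
```

```bash
python3 g.py KL 0.0011;python3 - <<'E'
from h import *
s=status.observe();p,d=eyes.capture("wrist");cal=eyes.get_calibration("wrist")
C=cloud(cal,d,s)
cv2.imwrite("pics/w11.png",cv2.resize(p[100:340,180:500],None,fx=2.4,fy=2.4)[:,:,::-1])
m=(d>0)&(C[...,2]>.019)&(C[...,2]<.027)&(abs(C[...,0]-.6166)<.05)&(abs(C[...,1]+.0723)<.05)
W=C[m];print(len(W),W.min(0).round(4),W.max(0).round(4))
E
```

```text
t 22.85 p [0.6169, -0.0724, 0.0429] z [0.0016, -0.0002, -1.0] yaw x [-0.0009, 1.0, -0.0002] w 0.4009254995821643 F [-0.2, 0.7, -4.7]
shift mm [0.1, -0.4, 41.8] share [0.0, -0.002, 0.209] rot share [0.001, 0.0001, 0.0006]
1979 [ 0.5825 -0.1061  0.019 ] [ 0.6319 -0.0362  0.0247]
```

View pics/w11.png

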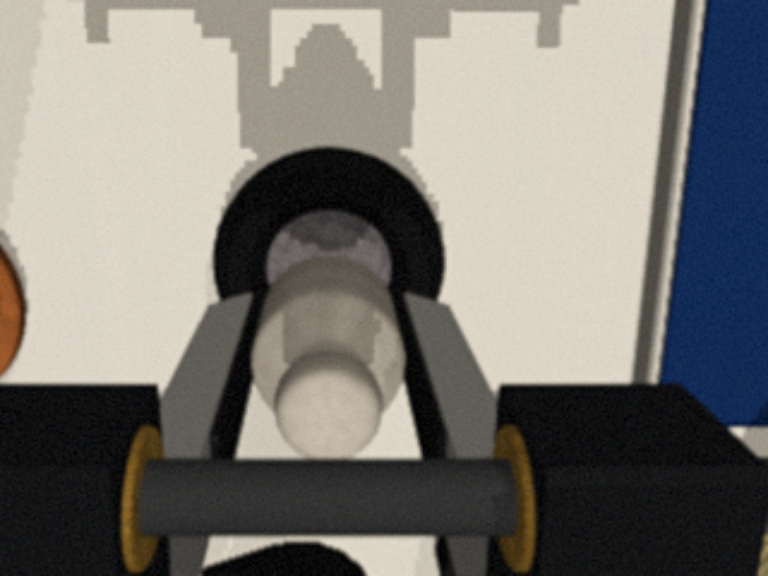

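The rim centre reads about (0.6175,−0.0712), 1 mm from plan, so I'll nudge by about half of that and lower.

arm_command(steps=[{"x": 0.003,"y": 0.003,"z": 0.07,"rx": 0,"ry": 0,"rz": 0},{"x": 0,"y": 0,"z": 0.06,"rx": 0,"ry": 0,"rz": 0},{"x": 0,"y": 0,"z": 0.04,"rx": 0,"ry": 0,"rz": 0},{"x": 0,"y": 0,"z": 0.02,"rx": 0,"ry": 0,"rz": 0},{"x": 0,"y": 0,"z": 0.008,"rx": 0,"ry": 0,"rz": 0},{"x": 0,"y": 0,"z": 0,"rx": 0,"ry": 0,"rz": 0},{"x": 0,"y": 0,"z": 0,"rx": 0,"ry": 0,"rz": 0},{"x": 0,"y": 0,"z": 0,"rx": 0,"ry": 0,"rz": 0}])

```text
clock: 23.7
ee_pos: [0.6172, -0.0719, 0.0028]
ee_rot: [[-0.001, 1.0, 0.001], [1.0, 0.001, -0.0], [-0.0, 0.001, -1.0]]
force: [0.3, -0.3, -4.4]
width: 0.401
```

```bash
python3 g.py KL 0.0011
```

```text
t 23.7 p [0.6172, -0.0719, 0.0028] z [0.0009, -0.0001, -1.0] yaw x [-0.0006, 1.0, -0.0001] w 0.4012072796223582 F [0.3, -0.3, -4.4]
shift mm [-0.4, -0.6, 1.7] share [-0.002, -0.003, 0.008] rot share [0.0006, 0.0, 0.0004]
```

arm_command(steps=[{"x": 0,"y": 0,"z": 0.005,"rx": 0,"ry": 0,"rz": 0},{"x": 0,"y": 0,"z": 0.004,"rx": 0,"ry": 0,"rz": 0},{"x": 0,"y": 0,"z": 0,"rx": 0,"ry": 0,"rz": 0},{"x": 0,"y": 0,"z": 0,"rx": 0,"ry": 0,"rz": 0}])

```text
clock: 24.1
ee_pos: [0.617, -0.0719, 0.0011]
ee_rot: [[-0.001, 1.0, 0.0], [1.0, 0.001, -0.0], [-0.0, 0.0, -1.0]]
force: [-1.3, 0.3, 1.2]
width: 0.399
```

arm_command(steps=[{"x": 0,"y": 0,"z": 0,"rx": 0,"ry": 0,"rz": 0},{"x": 0,"y": 0,"z": 0,"rx": 0,"ry": 0,"rz": 0},{"x": 0,"y": 0,"z": 0,"rx": 0,"ry": 0,"rz": 0},{"x": 0,"y": 0,"z": -0.1,"rx": 0,"ry": 0,"rz": 0},{"x": 0,"y": 0,"z": -0.2,"rx": 0,"ry": 0,"rz": 0},{"x": 0,"y": 0,"z": -0.2,"rx": 0,"ry": 0,"rz": 0},{"x": 0,"y": 0,"z": -0.06,"rx": 0,"ry": 0,"rz": 0}], grip=85)

```text
clock: 24.8
ee_pos: [0.6198, -0.072, 0.1169]
ee_rot: [[-0.001, 1.0, 0.007], [1.0, 0.001, -0.001], [-0.001, 0.007, -1.0]]
force: [-0.3, 0.4, 0.3]
width: 0.669
```

```bash
python3 g.py BL -0.0055;python3 - <<'E'
from h import *
s=status.observe();p,d=eyes.capture("wrist");cal=eyes.get_calibration("wrist")
C=cloud(cal,d,s)
cv2.imwrite("pics/w12.png",cv2.resize(p[100:340,180:500],None,fx=2.4,fy=2.4)[:,:,::-1])
m=(d>0)&(C[...,2]>.066)&(C[...,2]<.08)&(abs(C[...,0]-.6166)<.03)&(abs(C[...,1]+.0723)<.03)
W=C[m];print(len(W),W.mean(0).round(4),W.max(0).round(4),((W.min(0)+W.max(0))/2).round(4))
E
```

```text
t 24.8 p [0.6198, -0.072, 0.1169] z [0.0074, -0.0005, -1.0] yaw x [-0.0005, 1.0, -0.0005] w 0.6688429321457805 F [-0.3, 0.4, 0.3]
shift mm [325.3, 5.0, 122.3] share [1.626, 0.025, 0.611] rot share [0.0047, 0.0003, 0.0003]
539 [ 0.6179 -0.0711  0.0724] [ 0.63   -0.0601  0.0749] [ 0.6187 -0.0712  0.0705]
```

View pics/w12.png

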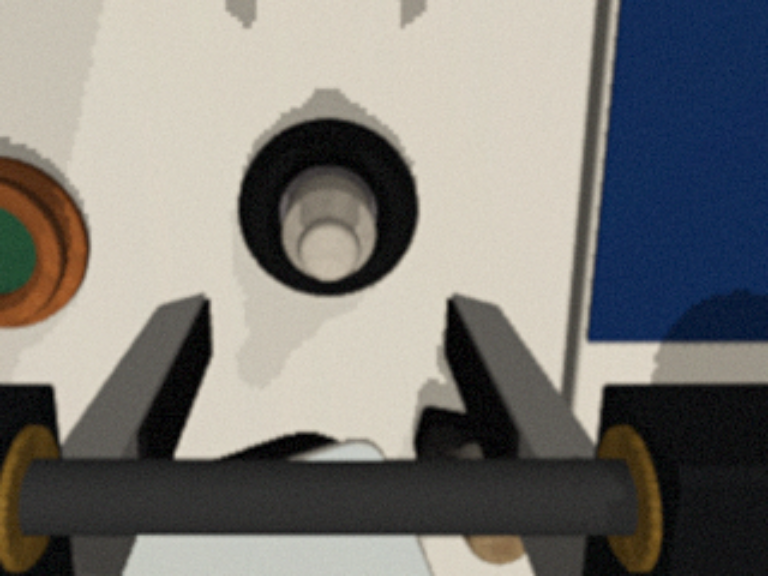

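The steel large is seated: knob top 0.074 = 13 + 61 mm. Last, the brass large.

arm_command(steps=[{"x": 0.12,"y": 0.006,"z": 0,"rx": 0,"ry": 0,"rz": 0},{"x": 0.22,"y": 0.006,"z": 0,"rx": 0,"ry": 0,"rz": 0},{"x": 0.22,"y": 0.006,"z": 0,"rx": 0,"ry": 0,"rz": 0},{"x": 0.22,"y": 0.006,"z": 0,"rx": 0,"ry": 0,"rz": 0},{"x": 0.22,"y": 0.006,"z": 0,"rx": 0,"ry": 0,"rz": 0},{"x": 0.22,"y": 0.006,"z": 0,"rx": 0,"ry": 0,"rz": 0},{"x": 0.22,"y": 0.004,"z": 0,"rx": 0,"ry": 0,"rz": 0},{"x": 0.186,"y": 0,"z": 0,"rx": 0,"ry": 0,"rz": 0}])

```text
clock: 25.65
ee_pos: [0.6232, 0.256, 0.1108]
ee_rot: [[-0.002, 1.0, -0.002], [1.0, 0.002, -0.0], [-0.0, -0.002, -1.0]]
force: [-0.0, -0.2, -0.6]
width: 0.667
```

arm_command(steps=[{"x": 0,"y": 0,"z": 0,"rx": 0,"ry": 0,"rz": 0},{"x": 0,"y": 0,"z": 0.12,"rx": 0,"ry": 0,"rz": 0},{"x": 0,"y": 0,"z": 0.12,"rx": 0,"ry": 0,"rz": 0},{"x": 0,"y": 0,"z": 0,"rx": 0,"ry": 0,"rz": 0},{"x": 0,"y": 0,"z": 0,"rx": 0,"ry": 0,"rz": 0},{"x": 0,"y": 0,"z": 0,"rx": 0,"ry": 0,"rz": 0},{"x": 0,"y": 0,"z": 0,"rx": 0,"ry": 0,"rz": 0}])

```text
clock: 26.35
ee_pos: [0.6255, 0.2534, 0.0658]
ee_rot: [[-0.0, 1.0, 0.002], [1.0, 0.0, 0.001], [0.001, 0.002, -1.0]]
force: [-0.8, -0.6, 0.5]
width: 0.665
```

```bash
python3 g.py BL -0.0065;python3 - <<'E'
from h import *
s=status.observe();p,d=eyes.capture("wrist");cal=eyes.get_calibration("wrist")
C=cloud(cal,d,s)
m=(d>0)&(C[...,2]>.055)&(C[...,2]<.072)&(abs(C[...,0]-.6255)<.025)&(abs(C[...,1]-.2532)<.02)
W=C[m];print(len(W),W.mean(0).round(4),W.max(0).round(4),((W.min(0)+W.max(0))/2).round(4))
cv2.imwrite("pics/w13.png",cv2.resize(p[100:340,180:500],None,fx=2.4,fy=2.4)[:,:,::-1])
E
```

```text
t 26.35 p [0.6255, 0.2534, 0.0658] z [0.0018, 0.0008, -1.0] yaw x [-0.0003, 1.0, 0.0008] w 0.6651906715595605 F [-0.8, -0.6, 0.5]
shift mm [-0.3, -0.1, 72.3] share [-0.001, -0.0, 0.361] rot share [0.0012, -0.0005, 0.0002]
651 [0.6249 0.2543 0.0636] [0.6366 0.2653 0.067 ] [0.6259 0.2543 0.0614]
```

View pics/w13.png

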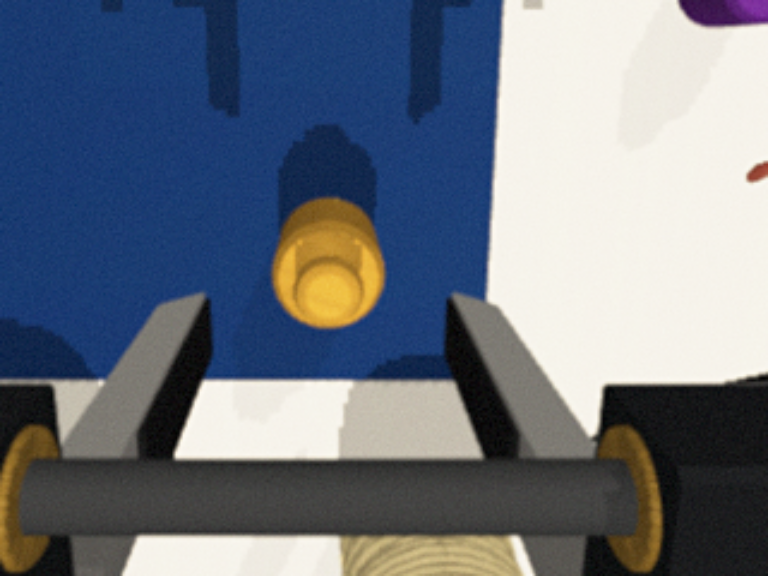

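Centred. Descending and gripping.

arm_command(steps=[{"x": 0,"y": 0,"z": 0.15,"rx": 0,"ry": 0,"rz": 0},{"x": 0,"y": 0,"z": 0.14,"rx": 0,"ry": 0,"rz": 0},{"x": 0,"y": 0,"z": 0.063,"rx": 0,"ry": 0,"rz": 0},{"x": 0,"y": 0,"z": 0,"rx": 0,"ry": 0,"rz": 0},{"x": 0,"y": 0,"z": 0,"rx": 0,"ry": 0,"rz": 0},{"x": 0,"y": 0,"z": 0,"rx": 0,"ry": 0,"rz": 0},{"x": 0,"y": 0,"z": 0,"rx": 0,"ry": 0,"rz": 0}])

```text
clock: 27.1
ee_pos: [0.6256, 0.2538, -0.0046]
ee_rot: [[-0.001, 1.0, 0.002], [1.0, 0.001, 0.001], [0.001, 0.002, -1.0]]
force: [0.2, -1.1, -1.1]
width: 0.667
```

arm_command(steps=[{"x": 0,"y": 0,"z": 0,"rx": 0,"ry": 0,"rz": 0},{"x": 0,"y": 0,"z": 0,"rx": 0,"ry": 0,"rz": 0},{"x": 0,"y": 0,"z": 0,"rx": 0,"ry": 0,"rz": 0},{"x": 0,"y": 0,"z": 0,"rx": 0,"ry": 0,"rz": 0},{"x": 0,"y": 0,"z": 0,"rx": 0,"ry": 0,"rz": 0},{"x": 0,"y": 0,"z": 0,"rx": 0,"ry": 0,"rz": 0}], grip=255)

```text
clock: 27.7
ee_pos: [0.6246, 0.2535, -0.0059]
ee_rot: [[-0.001, 1.0, 0.0], [1.0, 0.001, 0.0], [0.0, 0.0, -1.0]]
force: [0.6, 0.9, 2.2]
width: 0.401
```

```bash
python3 g.py WL 0.0025
```

```text
t 27.7 p [0.6246, 0.2535, -0.0059] z [0.0001, 0.0002, -1.0] yaw x [-0.0006, 1.0, 0.0002] w 0.40066597384717106 F [0.6, 0.9, 2.2]
shift mm [-477.8, 9.1, -8.5] share [-2.389, 0.045, -0.043] rot share [0.0001, -0.0001, 0.0004]
```

arm_command(steps=[{"x": 0,"y": 0,"z": -0.1,"rx": 0,"ry": 0,"rz": 0},{"x": 0,"y": 0,"z": -0.2,"rx": 0,"ry": 0,"rz": 0},{"x": 0,"y": 0,"z": -0.2,"rx": 0,"ry": 0,"rz": 0},{"x": -0.1,"y": 0,"z": -0.1,"rx": 0,"ry": 0,"rz": 0},{"x": -0.2,"y": 0.005,"z": 0,"rx": 0,"ry": 0,"rz": 0},{"x": -0.2,"y": 0.005,"z": 0,"rx": 0,"ry": 0,"rz": 0},{"x": -0.2,"y": 0.005,"z": 0,"rx": 0,"ry": 0,"rz": 0},{"x": -0.2,"y": 0.005,"z": 0,"rx": 0,"ry": 0,"rz": 0}])

```text
clock: 28.5
ee_pos: [0.6272, 0.0714, 0.1128]
ee_rot: [[-0.001, 1.0, -0.003], [1.0, 0.001, -0.001], [-0.001, -0.003, -1.0]]
force: [0.7, -0.3, -4.5]
width: 0.4
```

arm_command(steps=[{"x": -0.2,"y": 0.005,"z": 0,"rx": 0,"ry": 0,"rz": 0},{"x": -0.2,"y": 0.005,"z": 0,"rx": 0,"ry": 0,"rz": 0},{"x": -0.2,"y": 0.005,"z": 0,"rx": 0,"ry": 0,"rz": 0},{"x": -0.2,"y": 0.005,"z": 0,"rx": 0,"ry": 0,"rz": 0},{"x": -0.2,"y": 0.005,"z": 0,"rx": 0,"ry": 0,"rz": 0},{"x": -0.2,"y": 0,"z": 0,"rx": 0,"ry": 0,"rz": 0},{"x": -0.2,"y": 0,"z": 0,"rx": 0,"ry": 0,"rz": 0},{"x": -0.089,"y": 0,"z": 0,"rx": 0,"ry": 0,"rz": 0}])

```text
clock: 29.3
ee_pos: [0.6313, -0.231, 0.1125]
ee_rot: [[0.005, 1.0, -0.003], [1.0, -0.005, -0.003], [-0.003, -0.003, -1.0]]
force: [-0.8, -0.9, -5.1]
width: 0.402
```

arm_command(steps=[{"x": 0,"y": 0,"z": 0.1,"rx": 0,"ry": 0,"rz": 0},{"x": 0,"y": 0,"z": 0.15,"rx": 0,"ry": 0,"rz": 0},{"x": 0,"y": 0,"z": 0.1,"rx": 0,"ry": 0,"rz": 0},{"x": 0,"y": 0,"z": 0,"rx": 0,"ry": 0,"rz": 0},{"x": 0,"y": 0,"z": 0,"rx": 0,"ry": 0,"rz": 0},{"x": 0,"y": 0,"z": 0,"rx": 0,"ry": 0,"rz": 0},{"x": 0,"y": 0,"z": 0,"rx": 0,"ry": 0,"rz": 0}])

```text
clock: 30.0
ee_pos: [0.6349, -0.2247, 0.0454]
ee_rot: [[-0.001, 1.0, 0.002], [1.0, 0.001, -0.001], [-0.001, 0.002, -1.0]]
force: [0.2, -0.0, -5.0]
width: 0.401
```

```bash
python3 g.py WL 0.0031;python3 - <<'E'
from h import *
s=status.observe();p,d=eyes.capture("wrist");cal=eyes.get_calibration("wrist")
C=cloud(cal,d,s)
cv2.imwrite("pics/w14.png",cv2.resize(p[100:340,180:500],None,fx=2.4,fy=2.4)[:,:,::-1])
m=(d>0)&(C[...,2]>.019)&(C[...,2]<.027)&(abs(C[...,0]-.634)<.05)&(abs(C[...,1]+.2243)<.05)
W=C[m];print(len(W),W.min(0).round(4),W.max(0).round(4))
E
```

```text
t 30.0 p [0.6349, -0.2247, 0.0454] z [0.0023, -0.0007, -1.0] yaw x [-0.0007, 1.0, -0.0007] w 0.40077645006552737 F [0.2, -0.0, -5.0]
shift mm [0.4, -1.0, 42.3] share [0.002, -0.005, 0.212] rot share [0.0015, 0.0004, 0.0005]
1994 [ 0.5999 -0.2585  0.019 ] [ 0.6503 -0.1892  0.0251]
```

View pics/w14.png

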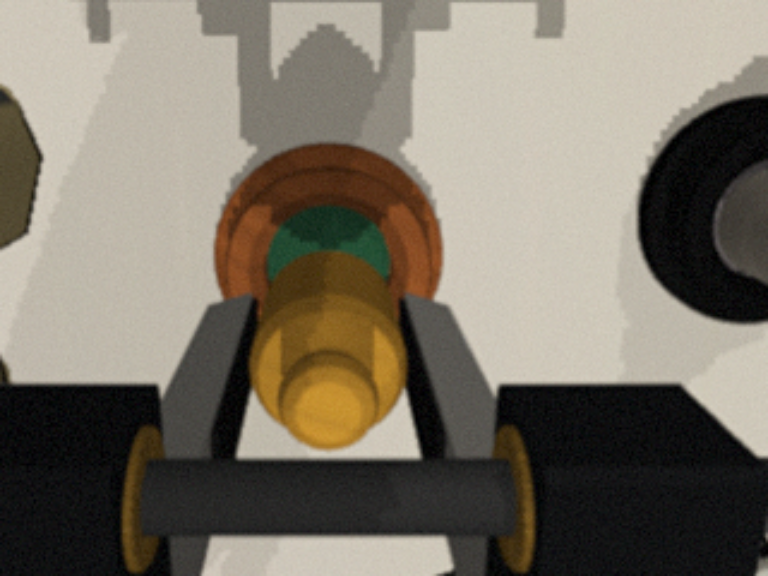

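The rim centre reads about (0.635,−0.2238) and the weight is at (0.6349,−0.2247), so it is aligned. Lowering.

arm_command(steps=[{"x": 0.003,"y": 0,"z": 0.07,"rx": 0,"ry": 0,"rz": 0},{"x": 0,"y": 0,"z": 0.06,"rx": 0,"ry": 0,"rz": 0},{"x": 0,"y": 0,"z": 0.04,"rx": 0,"ry": 0,"rz": 0},{"x": 0,"y": 0,"z": 0.02,"rx": 0,"ry": 0,"rz": 0},{"x": 0,"y": 0,"z": 0.008,"rx": 0,"ry": 0,"rz": 0},{"x": 0,"y": 0,"z": 0,"rx": 0,"ry": 0,"rz": 0},{"x": 0,"y": 0,"z": 0,"rx": 0,"ry": 0,"rz": 0},{"x": 0,"y": 0,"z": 0,"rx": 0,"ry": 0,"rz": 0}])

```text
clock: 30.85
ee_pos: [0.6343, -0.224, 0.0049]
ee_rot: [[-0.001, 1.0, 0.001], [1.0, 0.001, -0.0], [-0.0, 0.001, -1.0]]
force: [-0.3, -0.0, -5.3]
width: 0.398
```

arm_command(steps=[{"x": 0,"y": 0,"z": 0.004,"rx": 0,"ry": 0,"rz": 0},{"x": 0,"y": 0,"z": 0.003,"rx": 0,"ry": 0,"rz": 0},{"x": 0,"y": 0,"z": 0,"rx": 0,"ry": 0,"rz": 0},{"x": 0,"y": 0,"z": 0,"rx": 0,"ry": 0,"rz": 0}])

```text
clock: 31.25
ee_pos: [0.634, -0.2239, 0.0031]
ee_rot: [[-0.001, 1.0, 0.0], [1.0, 0.001, -0.0], [-0.0, 0.0, -1.0]]
force: [-0.1, -0.1, -3.6]
width: 0.397
```

```bash
python3 g.py WL 0.0031
```

```text
t 31.25 p [0.634, -0.2239, 0.0031] z [0.0003, -0.0001, -1.0] yaw x [-0.0006, 1.0, -0.0001] w 0.39722384772212277 F [-0.1, -0.1, -3.6]
shift mm [-0.4, -0.0, 0.0] share [-0.002, -0.0, 0.0] rot share [0.0002, 0.0, 0.0004]
```

arm_command(steps=[{"x": 0,"y": 0,"z": 0.004,"rx": 0,"ry": 0,"rz": 0},{"x": 0,"y": 0,"z": 0,"rx": 0,"ry": 0,"rz": 0},{"x": 0,"y": 0,"z": 0,"rx": 0,"ry": 0,"rz": 0}])

```text
clock: 31.55
ee_pos: [0.634, -0.2239, 0.0031]
ee_rot: [[-0.001, 1.0, 0.0], [1.0, 0.001, -0.0], [-0.0, 0.0, -1.0]]
force: [-2.3, 0.2, 5.2]
width: 0.399
```

Seated: −5.3 N became +5.2 N. Opening, retreating and backing away so the top camera has a clear view.

arm_command(steps=[{"x": 0,"y": 0,"z": 0,"rx": 0,"ry": 0,"rz": 0},{"x": 0,"y": 0,"z": 0,"rx": 0,"ry": 0,"rz": 0},{"x": 0,"y": 0,"z": 0,"rx": 0,"ry": 0,"rz": 0},{"x": 0,"y": 0,"z": -0.1,"rx": 0,"ry": 0,"rz": 0},{"x": 0,"y": 0,"z": -0.2,"rx": 0,"ry": 0,"rz": 0},{"x": 0,"y": 0,"z": -0.2,"rx": 0,"ry": 0,"rz": 0},{"x": 0,"y": 0,"z": -0.15,"rx": 0,"ry": 0,"rz": 0}], grip=85)

```text
clock: 32.25
ee_pos: [0.6349, -0.2241, 0.1346]
ee_rot: [[-0.001, 1.0, 0.003], [1.0, 0.001, -0.001], [-0.001, 0.003, -1.0]]
force: [0.9, -0.1, -0.4]
width: 0.668
```

arm_command(steps=[{"x": 0.15,"y": 0,"z": 0,"rx": 0,"ry": 0,"rz": 0},{"x": 0.22,"y": 0,"z": 0,"rx": 0,"ry": 0,"rz": 0},{"x": 0.22,"y": 0,"z": 0,"rx": 0,"ry": 0,"rz": 0},{"x": 0.22,"y": -0.05,"z": 0,"rx": 0,"ry": 0,"rz": 0},{"x": 0.22,"y": -0.05,"z": 0,"rx": 0,"ry": 0,"rz": 0},{"x": 0.22,"y": -0.05,"z": 0,"rx": 0,"ry": 0,"rz": 0},{"x": 0.22,"y": -0.05,"z": 0,"rx": 0,"ry": 0,"rz": 0},{"x": 0.22,"y": -0.05,"z": 0,"rx": 0,"ry": 0,"rz": 0}])

```text
clock: 33.05
ee_pos: [0.5833, 0.1159, 0.1322]
ee_rot: [[-0.001, 1.0, 0.001], [1.0, 0.001, 0.0], [0.0, 0.001, -1.0]]
force: [0.3, -0.1, 0.4]
width: 0.671
```

arm_command(steps=[{"x": 0.22,"y": -0.05,"z": 0,"rx": 0,"ry": 0,"rz": 0},{"x": 0.22,"y": -0.05,"z": 0,"rx": 0,"ry": 0,"rz": 0},{"x": 0.22,"y": -0.05,"z": 0,"rx": 0,"ry": 0,"rz": 0},{"x": 0,"y": 0,"z": 0,"rx": 0,"ry": 0,"rz": 0},{"x": 0,"y": 0,"z": 0,"rx": 0,"ry": 0,"rz": 0},{"x": 0,"y": 0,"z": 0,"rx": 0,"ry": 0,"rz": 0}])

```text
clock: 33.65
ee_pos: [0.5541, 0.2444, 0.132]
ee_rot: [[0.001, 1.0, 0.0], [1.0, -0.001, -0.001], [-0.001, 0.0, -1.0]]
force: [0.1, 0.0, -0.3]
width: 0.663
```

```bash
python3 g.py; python3 - <<'E'
from h import *
p,d=eyes.capture("top");cal=eyes.get_calibration("top")
C=cloud(cal,d);C[d==0]=np.nan
cv2.imwrite("pics/top1.png",p[:,:,::-1])
for n,x,y,h in [("KL",.6166,-.0723,.074),("KS",.4482,-.0812,.062),("WL",.634,-.2243,.074),("WS",.4836,-.2718,.062)]:
    a=(abs(C[...,0]-x)<.045)&(abs(C[...,1]-y)<.045)
    R=C[a&(C[...,2]>.018)&(C[...,2]<.026)]; k=C[a&(C[...,2]>h-.006)&(C[...,2]<h+.02)]
    print(n,"rim",((R.min(0)+R.max(0))/2).round(4),np.ptp(R,0).round(3),"knob",k.mean(0).round(4),k[:,2].max().round(4))
E
```

```text
t 33.65 p [0.5541, 0.2444, 0.132] z [0.0002, -0.0012, -1.0] yaw x [0.0011, 1.0, -0.0012] w 0.6627692677799097 F [0.1, 0.0, -0.3]
KL rim [ 0.6172 -0.0724  0.022 ] [0.071 0.07  0.008] knob [ 0.6179 -0.0717  0.0729] 0.0776
KS rim [ 0.4481 -0.0811  0.0219] [0.055 0.054 0.008] knob [ 0.449  -0.0809  0.0606] 0.0657
WL rim [ 0.6335 -0.2245  0.022 ] [0.069 0.067 0.008] knob [ 0.6347 -0.222   0.0724] 0.0773
WS rim [ 0.4837 -0.2714  0.0219] [0.056 0.056 0.008] knob [ 0.4838 -0.2707  0.0604] 0.0641
```

View pics/top1.png

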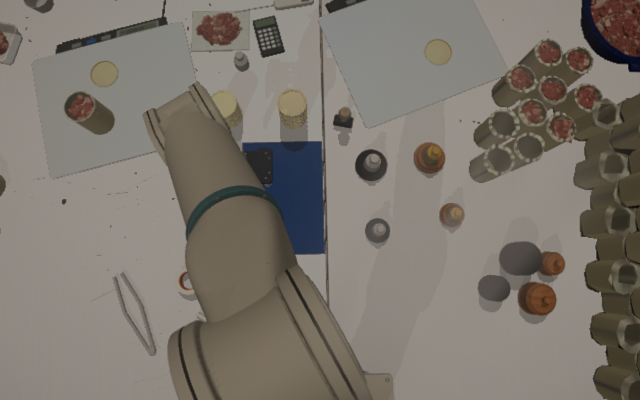

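The final top view shows all four weights seated at (371,163), (377,230), (431,155) and (453,213). Bases are unmoved and knob axes are within 3 mm of the rim centres. The stamp is in place; the tape is partly behind the arm but was never approached.

```bash
python3 -c "
from workcell import r
print(r.close_job())"
```

```text
the job is handed in; nothing more can be done
None
```

I put all four weights into their own bases, lowered gently until they touched the felt, and handed the job in at about 33.7 s. The hand-in gives no verdict.

**Last checks (top camera):**
- **Height:** knob tops sit where a weight standing on the pocket floor should be, about 74 mm for the large and 62 mm for the small ones.
- **Centring:** knob axes are within about 1.5 mm of the base centres, except brass_large at about 2.8 mm. The limit is 7 mm.
- **Bases:** they are within about 1 mm of where they started.
- **Bystanders:** the date stamp looks unmoved. The tape roll was partly hidden by the arm in the last picture, so I could not measure it, but the tool never went near it.

**What disagreed:** the fingers end about 26 mm above the TCP the robot reports. Because of this, my first grip on brass_small closed on its knob. I set it back on the mat, regripped it on the body, and used the corrected height for every pick after that.

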